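# Wet a clogged printing screen, then lift it and hold it at its balance point

## Robot

A 6-joint arm with a two-finger parallel gripper is mounted at the origin on the work surface. World frame = base frame: x ahead of the robot, y to its left, z up, the work surface at z = 0. Lengths are in m, angles in rad, forces in N, time in s.
With the tool pointing down it reaches from about 0.225 to 0.725 m from the base axis. Payload 3.1 kg.
Tool frame: the origin (TCP) lies between the finger pads; the fingertips stand 14 mm ahead of it and the grasp point (between the pads) lies 5 mm behind it (tip_reach is the distance from the TCP to the fingertips, in m); x points along the fingers, y is the direction in which the jaws open and shut, and the axes are right-handed (so a half turn about x gives the same grasp; the last joint's range is limited). The gripper opens to 85 mm and grips with 20 to 120 N. Pads are 22 mm wide; open, the fingers measure 114 mm over their backs; the gripper's body (76 mm by 85 mm) begins 54 mm behind the grasp point. The pads swing forward as they close: fully open they stand 13 mm farther back than shut.
Start: joints at [-1.352, 0.048, 0.099, 1.622, 0, 1.443], TCP at [0.178, -0.494, 0.245] pointing down, gripper open.
Joint ranges: [-2.91, 2.91], [-0.99, 1.94], [-1.21, 1.42], [-2.12, 2.29], [-1.49, 1.47], [-3.14, 3.14]. Speed limits (rad/s): [2.79, 2.79, 3.14, 3.14, 3.14, 3.14].

## Interface

Orientations are given as a 3x3 rotation matrix whose columns are the frame's x, y, z axes.
In Python, from plant import state, get_image, job_done, tip_reach gives the robot as it stands.
- The arm moves only by the tool drive_tool, never from a script. Its argument "increments" is a list of rows, each an object of numbers: "tx", "ty", "tz": the shift along the world's x, y, z in m; "turn": the turn about the world's z in degrees; "jaw": the opening, from 0 (shut) to 1 (fully open). A call has 1 to 20 rows; each row shifts and turns the commanded pose from where the row before left it; what a row does not reach is not made up. A row lasts 1/10 s, in which the tool goes at most 50 mm and 8.59 degrees, less where a joint would pass 70% of its speed; a pose out of reach is approached as far as the arm can. A call with a gripper value outside its range is refused whole. The fingers move at their own pace and stop on an object; "newtons" is the grip in N (left out, the last holds). Time passes only in rows, so rows that do not move let the fingers close. It gives the time, the measured TCP pose, the force and the opening at its end, in the units of the state.
- state(): the state, without advancing time (a new reading comes with each control period).
- get_image(name): name is "scene" or "top"; returns a dict with "color" (480x640x3 uint8, red, green, blue), "fx", "fy", "cx", "cy" (pixels), "R" (3x3) and "t" (3): a world point X has camera coordinates R X + t. Camera axes: x right, y down, z forward; pixel columns grow to the right and rows downward; lengths in m; the calibration is good to about 2 mm. A picture is of the moment at which its call begins. There is no depth.
- job_done(): hands the job in, once; it reports no verdict.
The state is a dict: "time": time; "qpos": joint angles; "qd": joint speeds; "joint_torque": joint torques, N m; "position": TCP position; "ee_rot": TCP orientation; "wrist_force": force on the tool from outside, world axes, zero at the start; "moment": the same for the moment, N m; "finger_gap": opening from 0.0 (shut) to 1.0 (fully open).
Only numpy, scipy, OpenCV 4.12 (cv2) and the standard library are available. Lean on these libraries where they do the work, as an engineer would, in place of code of your own. Each camera call takes 0.05 s, during which the arm holds its last target.

## Task

Ink has dried into the flower stencil of the hinged printing screen: pick up the trigger spray bottle, point its nozzle down at the middle of the flower from 10 to 25 cm away and hold it steady there for two seconds, then stand the bottle upright on the table again, clear of the press. After that raise the screen by its handle to its balance point, just about upright, where it would fall neither shut nor over backwards, and finish still holding the handle there with the screen still, so that I can wipe both faces. Never let the screen drop or go over backwards, and leave the jars and the other things where they are.

Things in the scene. Friction and masses are not known exactly. Their poses are not given: they have to be found in the camera images.
- press: Table-top screen-printing press, fixed. Plywood bed 325 x 360 mm, top 30 mm above the table, on rubber feet. Origin: on the table under the middle of the lowered screen. Own -x: its front (handle side), roughly towards the robot's left (+y); +x: the hinged rear. The bed spans x -120..205, y -180..180 mm.
- screen_angle (a joint): Angle of the hinged wooden screen, rad: 0 lowered on the bed (as it starts), growing as it rises. Frame 230 x 300 mm, rails 30 wide, 28 high (33 to 61 mm above the table), 0.5 to 0.75 kg with handle. Hardly any hinge friction: let go, it falls shut below its balance point and backwards (stop at 2.1) above it. Balance point, centre of mass over the pin: 1.545 rad.
- screen: The moving screen itself: wooden frame, mesh, clamp jaws and handle. Origin on the middle of the hinge pin; y along the pin, x from the front rail towards the pin, z out of the upper face.
- hinge (a point): Middle of the hinge pin: at x 135, y 0, z 44 mm in the press's axes. The pin runs along the press's y axis. This point does not move; its own axes turn with the screen.
- handle (a point): Steel D-handle on the screen's front rail: round bar 10 mm thick, 100 mm long between its legs, parallel to the pin, centre line 40 mm from the rail. This point: middle of the bar, 290 mm from the pin; lowered, at x -155, y 0, z 47 mm in the press's axes, bare table under it. Own y along the bar, own x towards the pin. The bar turns between fingers that pinch it.
- stencil (a point): Middle of the flower stencil, a pale six-petalled flower 84 mm across with blue dried ink, on the upper face of the grey-green mesh: at x -12, y 28, z 36 mm in the press's axes with the screen lowered. Moves with the screen.
- spray: Trigger spray bottle 165 mm high, 0.14 to 0.26 kg, on the table at the robot's left among ink jars. White bottle 58 mm across to 88 mm up, neck at 116; grey sprayer head 24 mm wide (own y), x -28..36, z 133..165 mm, flat sides to grip from above. Centre of mass 63 mm up. Origin: centre of underside; own z up, +x the way the nozzle points.
- nozzle (a point): Mouth of the spray nozzle, at x 50, y 0, z 153 mm in the bottle's axes; it sprays along the bottle's +x.
- ink_jar: Bystander: blue ink jar with black lid, 64 mm across, 75 mm high. Origin: centre of underside.
- ink_jar_b: Bystander: yellow ink jar with black lid, same size. Origin: centre of underside.
- squeegee: Bystander: wooden squeegee 230 mm long, 81 mm wide, 30 mm thick, lying flat. Origin: middle of the back of its wooden grip.
- tape_roll: Bystander: roll of paper tape, 90 mm across, 24 mm high, lying flat. Origin: centre of underside.
- jar_lid: Bystander: loose black jar lid, 66 mm across, 12 mm high. Origin: centre of underside.
- ink_spatula: Bystander: ink spatula 210 mm long lying on the table. Origin: about its middle, underneath.
- brush: Bystander: paint brush 190 mm long lying on the table. Origin: about its middle, underneath.
Things that resemble listed ones, but are neither listed nor needed, are in the scene too. Leave any blue look-alike of the spray alone.

How it is judged:
By the outcome, as a careful person would: the job done as asked, in the order asked, and still so for the second after the job is handed in, while the arm keeps its last pose, push and grip.
It also fails if it takes over 64 s, if anything falls off the work surface, if the arm or the gripper's body presses on something with over 40 N, if the wrist force passes 120 N, or if a joint passes its speed limit or range.

## Working session

There is one attempt and no reset: what is moved stays moved. The work goes in short steps, Python scripts to look and compute and a tool call to move; the robot and the scene stay as the last step left them, time stands still between calls to the robot, and variables do not carry over. Pictures are saved under pics/ and viewed, and the job is handed in when it is done.

Besides the shell and the picture viewer there is one more tool, called after "Call:" as name(argument=value, ...) on one line, values as JSON. drive_tool: Moves the arm, as the interface text tells. Its arguments: {"type":"object","properties":{"increments":{"type":"array"},"newtons":{"type":"number"}},"required":["increments"]}

```bash
ls; mkdir -p pics; python3 - <<'E'
from plant import state,get_image,tip_reach
import cv2
s=state();print(s['time'],s['position'],s['ee_rot'],s['finger_gap'],tip_reach)
for n in('scene','top'):
    g=get_image(n);cv2.imwrite(f'pics/{n}0.png',g['color'][:,:,::-1]);print(n,g['fx'],g['cx'],g['cy'],g['R'],g['t'])
E
```

```text
pics
0.0 [ 0.17830081 -0.49317968  0.24411349] [[-5.20532204e-04  3.39897433e-01 -9.40462367e-01]
 [ 2.31152442e-03 -9.40459573e-01 -3.39897703e-01]
 [-9.99997193e-01 -2.35082943e-03 -2.96141723e-04]] 0.9987653918257119 0.014
scene 479.5952055407894 318.36850087227015 239.74739588388164 [[-0.84327669  0.53700056 -0.02268963]
 [ 0.35745212  0.52879725 -0.76980612]
 [-0.4013881  -0.65727001 -0.63787438]] [ 0.38833888 -0.09665925  1.4070118 ]
top 523.7094380196804 324.31983388516375 242.74660982445982 [[ 0.01626604 -0.99984604  0.00658056]
 [-0.99693811 -0.01672147 -0.07638589]
 [ 0.07648417 -0.00531791 -0.99705661]] [0.01682941 0.48212748 1.48934714]
```

View pics/scene0.png

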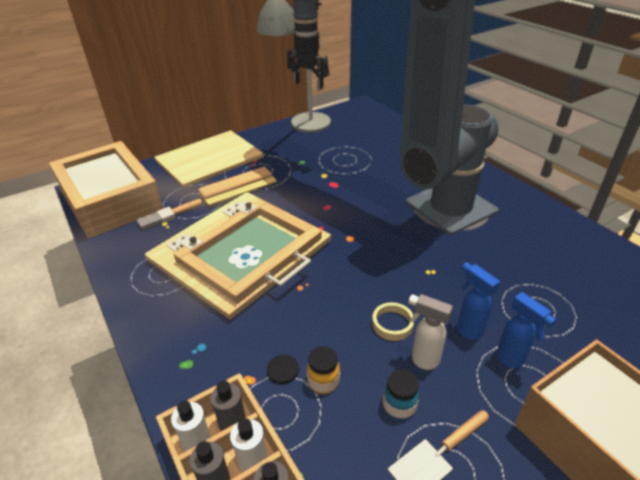

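View pics/top0.png

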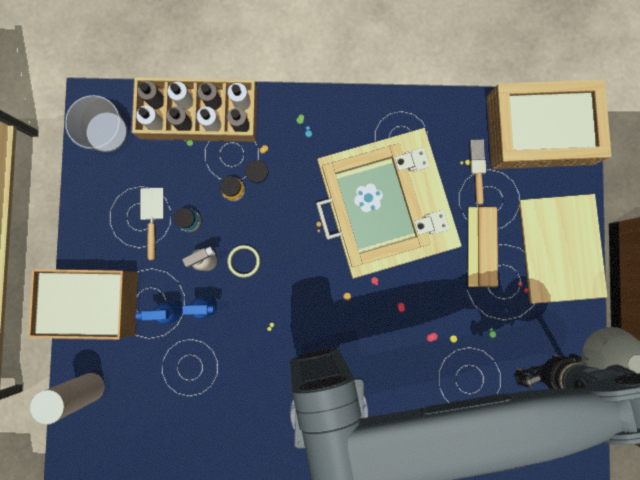

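Top view: the white bottle with the grey head is at about (203,257), its nozzle appearing to point right. The press is around (390,200) with its handle at (326,218), and the flower is at (368,198). Next I'll enlarge both areas.

```bash
cat > h.py <<'E'
import numpy as np,cv2
from plant import state,get_image
def ray(g,u,v):
    R=np.array(g['R']);t=np.array(g['t'])
    d=R.T@np.array([(u-g['cx'])/g['fx'],(v-g['cy'])/g['fy'],1]);return -R.T@t,d/np.linalg.norm(d)
def plane(g,u,v,z):
    o,d=ray(g,u,v);return o+d*(z-o[2])/d[2]
def tri(g1,p1,g2,p2):
    o1,d1=ray(g1,*p1);o2,d2=ray(g2,*p2)
    s=np.linalg.lstsq(np.c_[d1,-d2],o2-o1,rcond=None)[0]
    a=o1+d1*s[0];b=o2+d2*s[1];return (a+b)/2,np.linalg.norm(a-b)
def proj(g,X):
    c=np.array(g['R'])@X+np.array(g['t']);return g['fx']*c[0]/c[2]+g['cx'],g['fy']*c[1]/c[2]+g['cy']
def crop(g,x0,y0,w,h,k,name):
    c=cv2.resize(g['color'][y0:y0+h,x0:x0+w,::-1],None,fx=k,fy=k,interpolation=cv2.INTER_CUBIC);cv2.imwrite(name,c)
E
python3 - <<'E'
from h import *
import pickle
G={n:get_image(n) for n in('scene','top')};pickle.dump(G,open('g0.pkl','wb'))
a=cv2.resize(G['top']['color'][230:290,165:265,::-1],None,fx=4,fy=4,interpolation=2)
b=cv2.resize(G['scene']['color'][280:380,380:480,::-1],None,fx=4,fy=4,interpolation=2)
c=np.zeros((400,800,3),np.uint8);c[:240,:400]=a;c[:,400:]=b;cv2.imwrite('pics/sp.png',c)
crop(G['top'],305,115,170,170,3.5,'pics/pr.png')
E
```

```text
(no output)
```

View pics/sp.png

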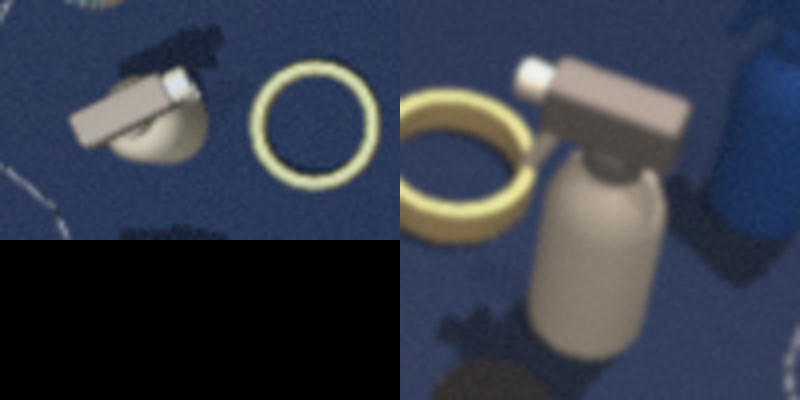

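View pics/pr.png

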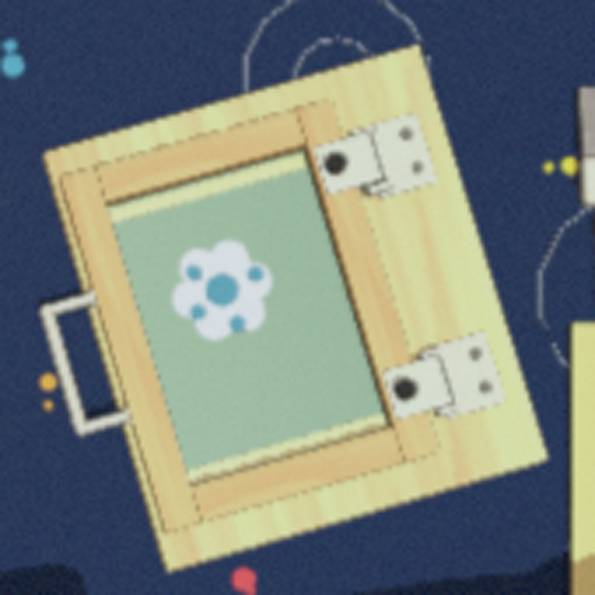

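```bash
python3 - <<'E'
from h import *
import pickle
G=pickle.load(open('g0.pkl','rb'));T,S=G['top'],G['scene']
# press: bed corners own coordinates
px=np.array([(44,152),(418,45),(548,460),(167,572)])/3.5+[305,115]-0.35
W=np.array([plane(T,u,v,.030)[:2] for u,v in px])
# front=image left = +y ; press +x -> right(-y). own y: up-left corner
for name,own in {'a':[(-.12,.18),(.205,.18),(.205,-.18),(-.12,-.18)]}.items():
    own=np.array(own);a=own-own.mean(0);b=W-W.mean(0)
    th=np.arctan2((a[:,0]*b[:,1]-a[:,1]*b[:,0]).sum(),(a*b).sum());R=np.array([[np.cos(th),-np.sin(th)],[np.sin(th),np.cos(th)]])
    o=W.mean(0)-R@own.mean(0);print(name,np.degrees(th),o,(own@R.T+o-W)*1e3)
f=lambda x,y,z:np.r_[R@[x,y]+o,z]
for n,X in dict(sten=f(-.012,.028,.036),handle=f(-.155,0,.047),hinge=f(.135,0,.044)).items():
    print(n,X.round(4),np.round(proj(T,X),1),np.round(proj(S,X),1))
pickle.dump((th,o),open('press.pkl','wb'))
# measured flower centre / handle in image
c=np.array([222,290])/3.5+[305,115];print('flower meas',plane(T,*c,.036))
c=np.array([63,370])/3.5+[305,115];print('handle meas',plane(T,*c,.052))
# spray
q=lambda x,y:(np.array([x,y])/4+[165,230]-.4)
r=lambda x,y:(np.array([x-400,y])/4+[380,280]-.4)
A=plane(T,*q(76,134),.165);B=plane(T,*q(171,87),.165);print('rear,front',A,B,np.linalg.norm(A-B),np.degrees(np.arctan2(*(B-A)[1::-1])))
d=(B-A)/np.linalg.norm(B-A);print('origin from head',(A+B)/2-d*.004)
# scene: top face corners: (562,57) front-left,(691,102) rear-left?,(670,140),(548,97)
C=[plane(S,*r(*p),.165) for p in [(562,57),(691,102),(672,140),(548,97)]]
print(np.array(C).round(4)); F=(C[0]+C[3])/2;Q=(C[1]+C[2])/2;d=(F-Q)/np.linalg.norm(F-Q);print(np.linalg.norm(F-Q),np.degrees(np.arctan2(d[1],d[0])),(F+Q)/2-d*.004)
for n,g in G.items():
  pass
# tape,jars,blue
for n,p,z in [('tape',(243.5,261),.024),('jar',(187,219),.075),('jarb',(232,188),.075),('blue1',(197,310),.16),('blue2',(150,315),.16),('lid',(257,171),.012)]:print(n,plane(T,*p,z))
E
```

```text
a -72.79704630590348 [ 0.58930433 -0.11786173] [[-0.35559785  0.63018746]
 [-0.09529293 -0.57236826]
 [ 0.08434489 -0.09858014]
 [ 0.36654588  0.04076094]]
sten [ 0.6125 -0.0981  0.036 ] [368.  197.5] [245.9 256.8]
handle [0.5435 0.0302 0.047 ] [322.8 220.2] [295.3 272.3]
hinge [ 0.6292 -0.2468  0.044 ] [420.4 192.2] [215.7 226.3]
flower meas [ 0.61154865 -0.09940068  0.036     ]
handle meas [0.54152778 0.0297114  0.052     ]
rear,front [0.41165553 0.38855613 0.165     ] [0.44309953 0.32825235 0.165     ] 0.0680093425453882 -62.461259775699006
origin from head [0.42552814 0.36195103 0.165     ]
[[0.4332 0.3252 0.165 ]
 [0.4031 0.3799 0.165 ]
 [0.4269 0.392  0.165 ]
 [0.4559 0.341  0.165 ]]
0.060622686110666256 -60.797138906083646 [0.42780522 0.36301991 0.165     ]
tape [0.42517189 0.25489769 0.024     ]
jar [0.53713914 0.40723544 0.075     ]
jarb [0.62627135 0.28509128 0.075     ]
blue1 [0.29153466 0.35093977 0.16      ]
blue2 [0.27682916 0.47130902 0.16      ]
lid [0.68901639 0.22468009 0.012     ]
```

The press fit has sub-mm residuals: stencil (0.6125,-0.098), handle (0.5435,0.030). The bottle is at about (0.427,0.3625) with yaw about -61.6°, taken from both views. The tool can only turn about the vertical, so I'll grip the head, then tip the bottle by pivoting its base edge on clear table before spraying. First move: over the bottle.

Call:
drive_tool(increments=[{"tx": 0.0125, "ty": 0.0425, "turn": 4.92, "jaw": 0.65}, {"tx": 0.0125, "ty": 0.0425, "turn": 4.92}, {"tx": 0.0125, "ty": 0.0425, "turn": 4.92}, {"tx": 0.0125, "ty": 0.0425, "turn": 4.92}, {"tx": 0.0125, "ty": 0.0425, "turn": 4.92}, {"tx": 0.0125, "ty": 0.0425, "turn": 4.92}, {"tx": 0.0125, "ty": 0.0425, "turn": 4.92}, {"tx": 0.0125, "ty": 0.0425, "turn": 4.92}, {"tx": 0.0125, "ty": 0.0425, "turn": 4.92}, {"tx": 0.0125, "ty": 0.0425, "turn": 4.92}, {"tx": 0.0125, "ty": 0.0425, "turn": 4.92}, {"tx": 0.0125, "ty": 0.0425, "turn": 4.92}, {"tx": 0.0125, "ty": 0.0425, "turn": 4.92}, {"tx": 0.0125, "ty": 0.0425, "turn": 4.92}, {"tx": 0.0125, "ty": 0.0425, "turn": 4.92}, {"tx": 0.0125, "ty": 0.0425, "turn": 4.92}, {"tx": 0.0125, "ty": 0.0425, "turn": 4.92}, {"tx": 0.0125, "ty": 0.0425, "turn": 4.92}, {"tx": 0.0125, "ty": 0.0425, "turn": 4.92}, {"tx": 0.0125, "ty": 0.0425, "turn": 4.92}], newtons=20)

```text
$.increments[0]: bad value
```

Call:
drive_tool(increments=[{"tx": 0}, {"tx": 0}])

```text
$.increments[0]: bad value
```

Call:
drive_tool(increments=[{"tx": 0.0125, "ty": 0.0425, "tz": 0.0, "turn": 4.92, "jaw": 0.65}], newtons=20)

```text
time: 0.3
position: [0.1899, -0.4537, 0.2426]
ee_rot: [[-0.001, 0.418, -0.909], [0.002, -0.909, -0.418], [-1.0, -0.002, 0.001]]
wrist_force: [0.8, 0.6, 0.4]
finger_gap: 0.859
```

Call:
drive_tool(increments=[{"tx": 0.0125, "ty": 0.0425, "tz": 0, "turn": 4.92, "jaw": 0.65}, {"tx": 0.0125, "ty": 0.0425, "tz": 0, "turn": 4.92, "jaw": 0.65}, {"tx": 0.0125, "ty": 0.0425, "tz": 0, "turn": 4.92, "jaw": 0.65}, {"tx": 0.0125, "ty": 0.0425, "tz": 0, "turn": 4.92, "jaw": 0.65}, {"tx": 0.0125, "ty": 0.0425, "tz": 0, "turn": 4.92, "jaw": 0.65}, {"tx": 0.0125, "ty": 0.0425, "tz": 0, "turn": 4.92, "jaw": 0.65}, {"tx": 0.0125, "ty": 0.0425, "tz": 0, "turn": 4.92, "jaw": 0.65}, {"tx": 0.0125, "ty": 0.0425, "tz": 0, "turn": 4.92, "jaw": 0.65}, {"tx": 0.0125, "ty": 0.0425, "tz": 0, "turn": 4.92, "jaw": 0.65}, {"tx": 0.0125, "ty": 0.0425, "tz": 0, "turn": 4.92, "jaw": 0.65}, {"tx": 0.0125, "ty": 0.0425, "tz": 0, "turn": 4.92, "jaw": 0.65}, {"tx": 0.0125, "ty": 0.0425, "tz": 0, "turn": 4.92, "jaw": 0.65}, {"tx": 0.0125, "ty": 0.0425, "tz": 0, "turn": 4.92, "jaw": 0.65}, {"tx": 0.0125, "ty": 0.0425, "tz": 0, "turn": 4.92, "jaw": 0.65}, {"tx": 0.0125, "ty": 0.0425, "tz": 0, "turn": 4.92, "jaw": 0.65}, {"tx": 0.0125, "ty": 0.0425, "tz": 0, "turn": 4.92, "jaw": 0.65}, {"tx": 0.0125, "ty": 0.0425, "tz": 0, "turn": 4.92, "jaw": 0.65}, {"tx": 0.0125, "ty": 0.0425, "tz": 0, "turn": 4.92, "jaw": 0.65}, {"tx": 0.0125, "ty": 0.0425, "tz": 0, "turn": 4.92, "jaw": 0.65}, {"tx": 0, "ty": 0, "tz": 0, "turn": 0, "jaw": 0.65}])

```text
time: 2.3
position: [0.4287, 0.3603, 0.2417]
ee_rot: [[-0.004, 0.878, 0.478], [-0.001, 0.478, -0.878], [-1.0, -0.003, -0.001]]
wrist_force: [0.6, -0.6, -0.5]
finger_gap: 0.649
```

Call:
drive_tool(increments=[{"tx": 0, "ty": 0, "tz": -0.03, "turn": 0, "jaw": 0.65}, {"tx": 0, "ty": 0, "tz": -0.03, "turn": 0, "jaw": 0.65}, {"tx": 0, "ty": 0, "tz": -0.02, "turn": 0, "jaw": 0.65}, {"tx": 0, "ty": 0, "tz": -0.016, "turn": 0, "jaw": 0.65}, {"tx": 0, "ty": 0, "tz": 0, "turn": 0, "jaw": 0.65}])

```text
time: 2.8
position: [0.4264, 0.3544, 0.1461]
ee_rot: [[-0.005, 0.881, 0.473], [-0.004, 0.473, -0.881], [-1.0, -0.007, 0.001]]
wrist_force: [-0.3, 0.3, -0.4]
finger_gap: 0.65
```

Call:
drive_tool(increments=[{"tx": 0, "ty": 0, "tz": 0, "turn": 0, "jaw": 0.3}, {"tx": 0, "ty": 0, "tz": 0, "turn": 0, "jaw": 0.2}, {"tx": 0, "ty": 0, "tz": 0, "turn": 0, "jaw": 0.1}, {"tx": 0, "ty": 0, "tz": 0, "turn": 0, "jaw": 0.0}, {"tx": 0, "ty": 0, "tz": 0, "turn": 0, "jaw": 0.0}], newtons=60)

```text
time: 3.3
position: [0.4291, 0.3566, 0.1511]
ee_rot: [[0.002, 0.881, 0.474], [0.001, 0.474, -0.881], [-1.0, 0.003, -0.0]]
wrist_force: [0.1, -0.1, 6.3]
finger_gap: 0.266
```

```bash
python3 - <<'E'
from h import *
T,S=get_image('top'),get_image('scene')
a=cv2.resize(T['color'][210:310,165:265,::-1],None,fx=4,fy=4,interpolation=2)
b=cv2.resize(S['color'][260:360,380:480,::-1],None,fx=4,fy=4,interpolation=2)
cv2.imwrite('pics/gr.png',np.hstack([a,b]))
E
```

```text
(no output)
```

View pics/gr.png

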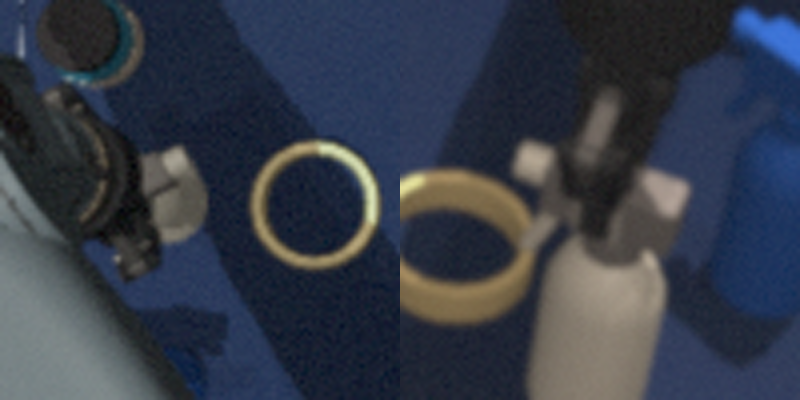

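The bottle is gripped across the flat sides of the head; the other items are unmoved. I'll lift it and carry it to clear table around (0.30,0.15).

Call:
drive_tool(increments=[{"tx": 0, "ty": 0, "tz": 0.03, "turn": 0, "jaw": 0.0}, {"tx": 0, "ty": 0, "tz": 0.03, "turn": 0, "jaw": 0.0}, {"tx": -0.02, "ty": -0.035, "tz": 0.01, "turn": 0, "jaw": 0.0}, {"tx": -0.02, "ty": -0.035, "tz": 0, "turn": 0, "jaw": 0.0}, {"tx": -0.02, "ty": -0.035, "tz": 0, "turn": 0, "jaw": 0.0}, {"tx": -0.02, "ty": -0.035, "tz": 0, "turn": 0, "jaw": 0.0}, {"tx": -0.02, "ty": -0.035, "tz": 0, "turn": 0, "jaw": 0.0}, {"tx": -0.02, "ty": -0.03, "tz": -0.01, "turn": 0, "jaw": 0.0}, {"tx": -0.0075, "ty": -0.005, "tz": -0.02, "turn": 0, "jaw": 0.0}, {"tx": 0, "ty": 0, "tz": -0.02, "turn": 0, "jaw": 0.0}, {"tx": 0, "ty": 0, "tz": -0.01, "turn": 0, "jaw": 0.0}, {"tx": 0, "ty": 0, "tz": 0, "turn": 0, "jaw": 0.0}])

```text
time: 4.6
position: [0.2997, 0.146, 0.1574]
ee_rot: [[-0.004, 0.881, 0.474], [-0.001, 0.474, -0.881], [-1.0, -0.004, -0.001]]
wrist_force: [-0.3, 0.2, -2.4]
finger_gap: 0.274
```

```bash
python3 - <<'E'
from h import *
s=state();print(s['time'],s['position'],s['wrist_force'])
T,S=get_image('top'),get_image('scene')
cv2.imwrite('pics/mv_s.png',S['color'][:,:,::-1])
E
```

```text
4.6 [0.29966706 0.14597571 0.15742954] [-0.31350029  0.15977722 -2.4018676 ]
```

View pics/mv_s.png

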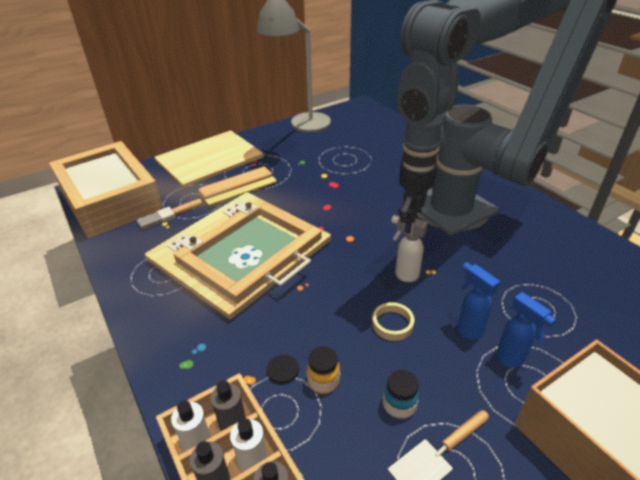

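Call:
drive_tool(increments=[{"tx": 0, "ty": 0, "tz": -0.006, "turn": 0, "jaw": 0.0}, {"tx": 0, "ty": 0, "tz": -0.004, "turn": 0, "jaw": 0.0}, {"tx": 0, "ty": 0, "tz": 0, "turn": 0, "jaw": 0.0}], newtons=20)

```text
time: 5.0
position: [0.3019, 0.1465, 0.1511]
ee_rot: [[0.003, 0.881, 0.474], [0.0, 0.474, -0.881], [-1.0, 0.003, 0.001]]
wrist_force: [0.1, -0.7, 3.4]
finger_gap: 0.269
```

```bash
python3 - <<'E'
import numpy as np
a=np.radians(np.arange(0,85,5));s=-26*np.cos(a)+153*np.sin(a);z=153*np.cos(a)+26*np.sin(a)
for i in range(1,len(a)): 
    ds,dz=s[i]-s[i-1],z[i]-z[i-1]; print(5*i,round(.474*ds/1e3,4),round(-.881*ds/1e3,4),round(dz/1e3,4), s[i]-s[0],z[i]-z[0])
E
```

```text
5 0.0064 -0.0118 0.0017 13.433766490006313 1.683838119476178
10 0.0064 -0.0119 0.0005 26.963169604722932 2.1904388302080235
15 0.0064 -0.0119 -0.0007 40.4852424171699 1.5159465948929949
20 0.0064 -0.0118 -0.0019 53.8970737883937 -0.334505293288629
25 0.0063 -0.0116 -0.003 67.09659158337412 -3.3468337781343678
30 0.0061 -0.0114 -0.0042 79.98333950160458 -7.498113220980883
35 0.0059 -0.011 -0.0053 92.45924161019624 -12.756749878657047
40 0.0057 -0.0105 -0.0063 104.42934876094708 -19.08272235094634
45 0.0054 -0.01 -0.0073 115.80256121069152 -26.427886167607994
50 0.0051 -0.0094 -0.0083 126.49232194535361 -34.73634019686605
55 0.0047 -0.0087 -0.0092 136.41727543108854 -43.94485208677614
60 0.0043 -0.008 -0.01 145.50188677901912 -53.983339501604576
65 0.0039 -0.0072 -0.0108 153.67701661134927 -64.77540349072008
70 0.0034 -0.0063 -0.0115 160.88044725377657 -76.23890993073906
75 0.0029 -0.0054 -0.012 167.05735624956193 -88.28661461579856
80 0.0024 -0.0045 -0.0125 172.16073359152765 -100.82682723864224
```

Call:
drive_tool(increments=[{"tx": 0.0064, "ty": -0.0118, "tz": 0, "turn": 0, "jaw": 0.0}, {"tx": 0.0064, "ty": -0.0119, "tz": 0, "turn": 0, "jaw": 0.0}, {"tx": 0.0064, "ty": -0.0119, "tz": -0.0007, "turn": 0, "jaw": 0.0}, {"tx": 0.0064, "ty": -0.0118, "tz": -0.0019, "turn": 0, "jaw": 0.0}, {"tx": 0, "ty": 0, "tz": 0, "turn": 0, "jaw": 0.0}])

```text
time: 5.5
position: [0.3279, 0.0989, 0.1489]
ee_rot: [[0.003, 0.881, 0.473], [0.002, 0.473, -0.881], [-1.0, 0.003, -0.001]]
wrist_force: [-1.0, 0.4, 6.3]
finger_gap: 0.272
```

```bash
python3 - <<'E'
from h import *
S=get_image('scene');crop(S,340,170,120,120,5,'pics/t1.png')
E
```

```text
(no output)
```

View pics/t1.png

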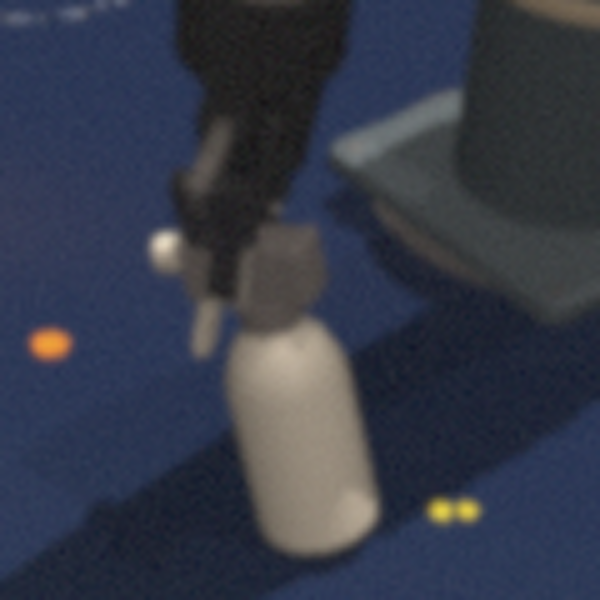

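The bottle is tilting about its base edge, by roughly 15–20° so far. I'll continue the arc.

Call:
drive_tool(increments=[{"tx": 0.0063, "ty": -0.0116, "tz": -0.003, "turn": 0, "jaw": 0.0}, {"tx": 0.0061, "ty": -0.0114, "tz": -0.0042, "turn": 0, "jaw": 0.0}, {"tx": 0.0059, "ty": -0.011, "tz": -0.0053, "turn": 0, "jaw": 0.0}, {"tx": 0.0057, "ty": -0.0105, "tz": -0.0063, "turn": 0, "jaw": 0.0}, {"tx": 0.0054, "ty": -0.01, "tz": -0.0073, "turn": 0, "jaw": 0.0}, {"tx": 0.0051, "ty": -0.0094, "tz": -0.0083, "turn": 0, "jaw": 0.0}, {"tx": 0.0047, "ty": -0.0087, "tz": -0.0092, "turn": 0, "jaw": 0.0}, {"tx": 0.0043, "ty": -0.008, "tz": -0.01, "turn": 0, "jaw": 0.0}, {"tx": 0, "ty": 0, "tz": 0, "turn": 0, "jaw": 0.0}])

```text
time: 6.45
position: [0.372, 0.0169, 0.0944]
ee_rot: [[0.003, 0.881, 0.473], [-0.002, 0.473, -0.881], [-1.0, 0.002, 0.003]]
wrist_force: [0.4, -1.9, 3.0]
finger_gap: 0.272
```

```bash
python3 - <<'E'
from h import *
S=get_image('scene');T=get_image('top');crop(S,330,170,120,120,5,'pics/t2.png');crop(T,230,180,120,120,5,'pics/t2t.png')
E
```

```text
(no output)
```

View pics/t2.png

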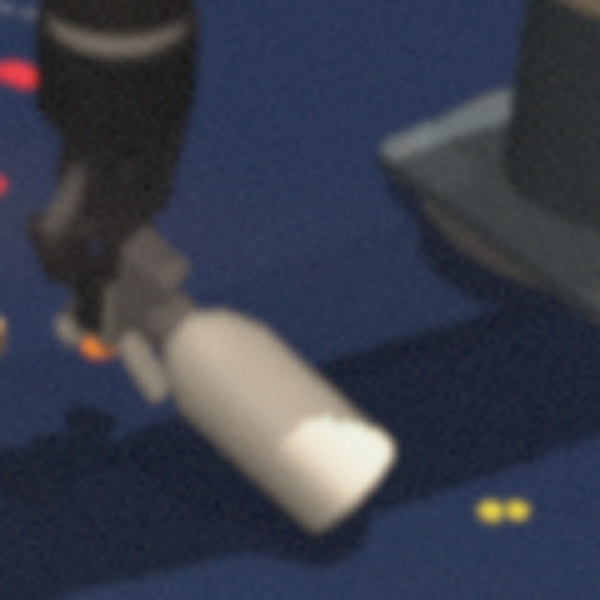

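View pics/t2t.png

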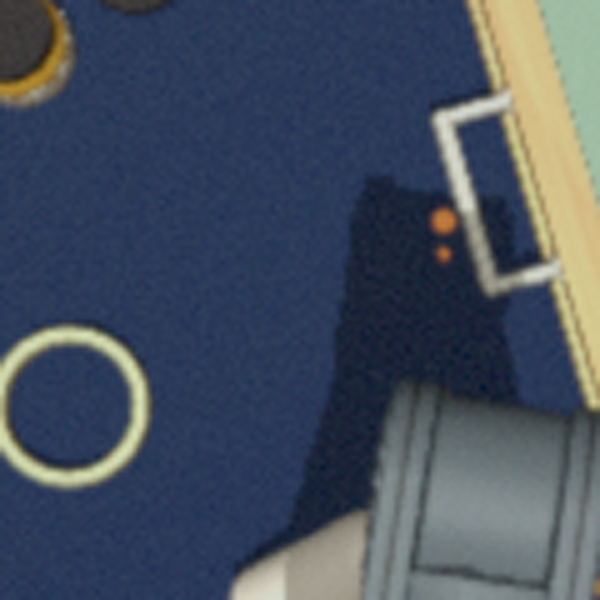

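Call:
drive_tool(increments=[{"tx": 0.0039, "ty": -0.0072, "tz": -0.0108, "turn": 0, "jaw": 0.0}, {"tx": 0.0034, "ty": -0.0063, "tz": -0.0115, "turn": 0, "jaw": 0.0}, {"tx": 0.0029, "ty": -0.0054, "tz": -0.012, "turn": 0, "jaw": 0.0}, {"tx": 0.0014, "ty": -0.0027, "tz": -0.0075, "turn": 0, "jaw": 0.0}, {"tx": 0, "ty": 0, "tz": 0, "turn": 0, "jaw": 0.0}])

```text
time: 7.05
position: [0.3832, -0.0038, 0.0521]
ee_rot: [[0.003, 0.881, 0.473], [-0.0, 0.473, -0.881], [-1.0, 0.002, 0.002]]
wrist_force: [1.7, -1.6, 4.6]
finger_gap: 0.265
```

Call:
drive_tool(increments=[{"tx": 0, "ty": 0, "tz": 0, "turn": 0, "jaw": 0.0}, {"tx": 0, "ty": 0, "tz": 0, "turn": 0, "jaw": 0.0}, {"tx": 0, "ty": 0, "tz": 0, "turn": 0, "jaw": 0.0}], newtons=120)

```text
time: 7.35
position: [0.3826, -0.0032, 0.0521]
ee_rot: [[0.002, 0.881, 0.474], [0.0, 0.474, -0.881], [-1.0, 0.002, 0.001]]
wrist_force: [3.1, -1.7, 4.0]
finger_gap: 0.265
```

```bash
python3 - <<'E'
from h import *
S=get_image('scene');T=get_image('top');crop(S,330,170,120,120,5,'pics/t3.png')
E
```

```text
(no output)
```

View pics/t3.png

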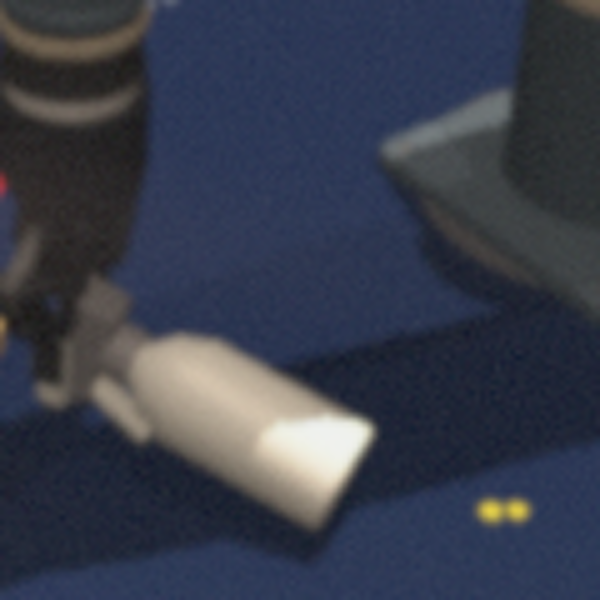

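Call:
drive_tool(increments=[{"tx": 0, "ty": 0, "tz": 0.015, "turn": 0, "jaw": 0.0}, {"tx": 0, "ty": 0, "tz": 0.03, "turn": 0, "jaw": 0.0}, {"tx": 0, "ty": 0, "tz": 0.03, "turn": 0, "jaw": 0.0}, {"tx": 0, "ty": 0, "tz": 0.03, "turn": 0, "jaw": 0.0}, {"tx": 0.015, "ty": -0.0045, "tz": 0.03, "turn": 0, "jaw": 0.0}, {"tx": 0.03, "ty": -0.008, "tz": 0.02, "turn": 0, "jaw": 0.0}, {"tx": 0.03, "ty": -0.008, "tz": 0.016, "turn": 0, "jaw": 0.0}, {"tx": 0.03, "ty": -0.008, "tz": 0, "turn": 0, "jaw": 0.0}, {"tx": 0.03, "ty": -0.008, "tz": 0, "turn": 0, "jaw": 0.0}, {"tx": 0.03, "ty": -0.008, "tz": 0, "turn": 0, "jaw": 0.0}, {"tx": 0.025, "ty": -0.008, "tz": 0, "turn": 0, "jaw": 0.0}, {"tx": 0.02, "ty": -0.006, "tz": 0, "turn": 0, "jaw": 0.0}, {"tx": 0, "ty": 0, "tz": 0, "turn": 0, "jaw": 0.0}, {"tx": 0, "ty": 0, "tz": 0, "turn": 0, "jaw": 0.0}])

```text
time: 8.85
position: [0.5901, -0.0614, 0.2199]
ee_rot: [[-0.006, 0.88, 0.474], [0.001, 0.474, -0.88], [-1.0, -0.005, -0.004]]
wrist_force: [0.6, -0.1, -2.5]
finger_gap: 0.262
```

```bash
python3 - <<'E'
from h import *
import pickle
S=get_image('scene');T=get_image('top');pickle.dump((S,T),open('g1.pkl','wb'));print(state()['position'])
crop(S,180,130,140,140,4.2,'pics/t4.png');crop(T,280,130,160,120,5,'pics/t4t.png')
E
```

```text
[ 0.59016311 -0.06126052  0.22128744]
```

View pics/t4.png

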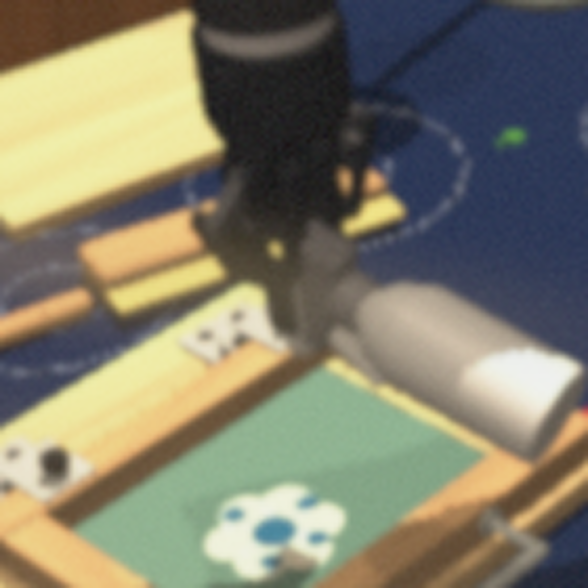

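View pics/t4t.png

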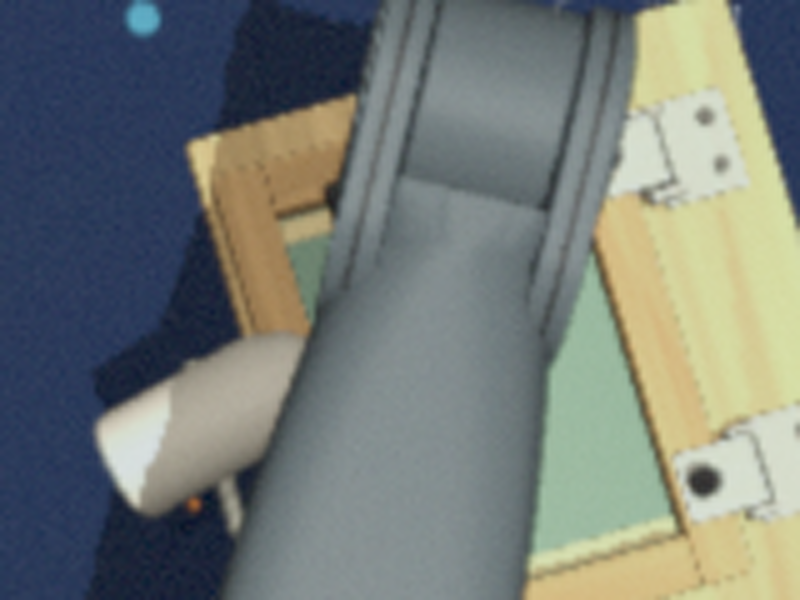

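```bash
python3 - <<'E'
from h import *
import pickle
S,T=pickle.load(open('g1.pkl','rb'))
p=np.array([558,413])/4.2+[180,130]-.4;q=np.array([124,471])/5+[280,130]-.4
B,e=tri(S,p,T,q);print('base',B.round(4),'miss',e)
tcp=np.array([.5901,-.0613,.2207]);g=tcp+[0,0,.005]
h=np.array([.474,-.881,0]);l=np.array([.881,.474,0]);r=B-g
s,z,w=r@h,r[2],r@l;print('s,z,lat mm',s*1e3,z*1e3,w*1e3,'len',np.hypot(s,z))
# vector base->grip in bottle coords (gx,gz)
for gx in(0,.003,.006):
    phi=np.arctan2(-s,-z) # angle of base->grip from vertical towards s
    al=phi-np.arctan2(gx,np.hypot(s,z)); print(gx,'tilt deg',np.degrees(al))
E
```

```text
base [0.5167 0.0762 0.1993] miss 0.0032876239328444934
s,z,lat mm -155.94133040999566 -26.413054856615716 0.48282193304573917 len 0.15816241018933047
0 tilt deg 80.38658656463886
0.003 tilt deg 79.29993943428194
0.006 tilt deg 78.21407346046195
```

Base and grip triangulation puts the tilt at about 78–79°, with the spray ray landing about 6 mm short of the flower's centre. I'll correct that, come down 2 cm to about 13 cm range, and hold.

Call:
drive_tool(increments=[{"tx": 0.0035, "ty": -0.004, "tz": -0.01, "turn": 0, "jaw": 0.0}, {"tx": 0.003, "ty": -0.004, "tz": -0.01, "turn": 0, "jaw": 0.0}, {"tx": 0, "ty": 0, "tz": 0, "turn": 0, "jaw": 0.0}, {"tx": 0, "ty": 0, "tz": 0, "turn": 0, "jaw": 0.0}, {"tx": 0, "ty": 0, "tz": 0, "turn": 0, "jaw": 0.0}])

```text
time: 9.45
position: [0.598, -0.0698, 0.2024]
ee_rot: [[0.0, 0.881, 0.474], [0.0, 0.474, -0.881], [-1.0, 0.0, -0.0]]
wrist_force: [-0.2, 0.7, -1.7]
finger_gap: 0.265
```

```bash
python3 - <<'E'
from h import *
import pickle
s=state();tcp=np.array(s['position']);print(tcp)
S=get_image('scene');T=get_image('top');pickle.dump((S,T),open('g2.pkl','wb'))
crop(S,200,160,120,100,6,'pics/t5.png')
h=np.array([.474,-.881,0]);g=tcp+[0,0,.005]
for a in(76.5,78.3,80):
    a=np.radians(a);d=np.cos(a)*h-np.array([0,0,np.sin(a)]);zb=np.sin(a)*h+np.array([0,0,np.cos(a)])
    n=g+.044*d-.002*zb;L=(n[2]-.036)/np.sin(a);print(n.round(4),L,(n+L*d).round(4),np.round(proj(S,n),1))
E
```

```text
[ 0.59799762 -0.0698388   0.20244425]
[ 0.6019 -0.0772  0.1642] 0.13183571432022317 [ 0.6165 -0.1043  0.036 ] [247.4 218.7]
[ 0.6013 -0.076   0.164 ] 0.13066778124278003 [ 0.6139 -0.0993  0.036 ] [247.9 219. ]
[ 0.6007 -0.0748  0.1638] 0.12973640021178934 [ 0.6114 -0.0947  0.036 ] [248.4 219.2]
```

View pics/t5.png

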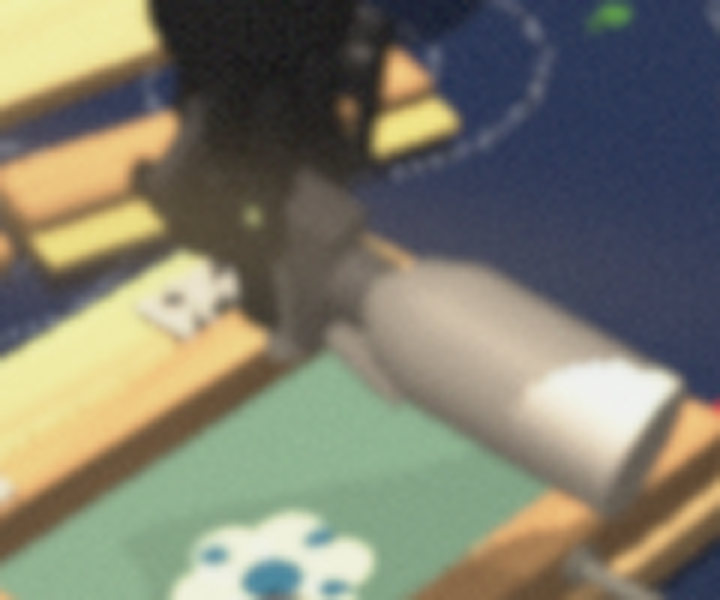

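The visible nozzle tip, at crop (285,355) or about pixel (247.5,219), matches the predicted (247.9,219). The ray lands within about 2 mm of the flower's centre at 13 cm. Holding now.

Call:
drive_tool(increments=[{"tx": 0, "ty": 0, "tz": 0, "turn": 0, "jaw": 0}, {"tx": 0, "ty": 0, "tz": 0, "turn": 0, "jaw": 0}, {"tx": 0, "ty": 0, "tz": 0, "turn": 0, "jaw": 0}, {"tx": 0, "ty": 0, "tz": 0, "turn": 0, "jaw": 0}, {"tx": 0, "ty": 0, "tz": 0, "turn": 0, "jaw": 0}, {"tx": 0, "ty": 0, "tz": 0, "turn": 0, "jaw": 0}, {"tx": 0, "ty": 0, "tz": 0, "turn": 0, "jaw": 0}, {"tx": 0, "ty": 0, "tz": 0, "turn": 0, "jaw": 0}, {"tx": 0, "ty": 0, "tz": 0, "turn": 0, "jaw": 0}, {"tx": 0, "ty": 0, "tz": 0, "turn": 0, "jaw": 0}, {"tx": 0, "ty": 0, "tz": 0, "turn": 0, "jaw": 0}, {"tx": 0, "ty": 0, "tz": 0, "turn": 0, "jaw": 0}, {"tx": 0, "ty": 0, "tz": 0, "turn": 0, "jaw": 0}, {"tx": 0, "ty": 0, "tz": 0, "turn": 0, "jaw": 0}, {"tx": 0, "ty": 0, "tz": 0, "turn": 0, "jaw": 0}, {"tx": 0, "ty": 0, "tz": 0, "turn": 0, "jaw": 0}, {"tx": 0, "ty": 0, "tz": 0, "turn": 0, "jaw": 0}, {"tx": 0, "ty": 0, "tz": 0, "turn": 0, "jaw": 0}, {"tx": 0, "ty": 0, "tz": 0, "turn": 0, "jaw": 0}, {"tx": 0, "ty": 0, "tz": 0, "turn": 0, "jaw": 0}])

```text
time: 11.55
position: [0.5981, -0.0698, 0.2023]
ee_rot: [[-0.0, 0.881, 0.474], [0.0, 0.474, -0.881], [-1.0, -0.0, -0.0]]
wrist_force: [0.0, -0.4, -2.0]
finger_gap: 0.265
```

Call:
drive_tool(increments=[{"tx": 0, "ty": 0, "tz": 0, "turn": 0, "jaw": 0}, {"tx": 0, "ty": 0, "tz": 0, "turn": 0, "jaw": 0}, {"tx": 0, "ty": 0, "tz": 0, "turn": 0, "jaw": 0}, {"tx": 0, "ty": 0, "tz": 0, "turn": 0, "jaw": 0}, {"tx": 0, "ty": 0, "tz": 0, "turn": 0, "jaw": 0}, {"tx": 0, "ty": 0, "tz": 0, "turn": 0, "jaw": 0}, {"tx": 0, "ty": 0, "tz": 0, "turn": 0, "jaw": 0}, {"tx": 0, "ty": 0, "tz": 0, "turn": 0, "jaw": 0}])

```text
time: 12.35
position: [0.5981, -0.0698, 0.2023]
ee_rot: [[-0.0, 0.881, 0.474], [0.0, 0.474, -0.881], [-1.0, -0.0, -0.0]]
wrist_force: [1.1, 1.1, -1.6]
finger_gap: 0.267
```

```bash
python3 - <<'E'
from h import *
S=get_image('scene');crop(S,200,160,120,100,6,'pics/t6.png')
E
```

```text
(no output)
```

View pics/t6.png

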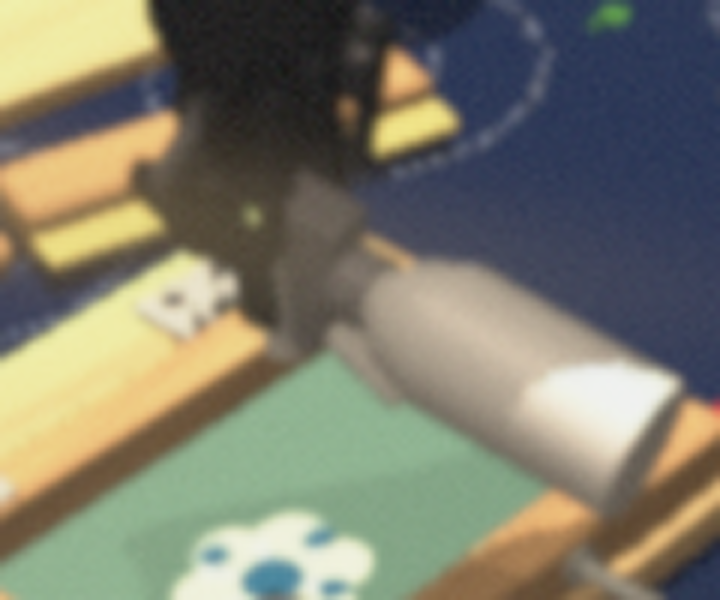

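Steady for 2.9 s with no change between pictures. Now back to the tipping place.

Call:
drive_tool(increments=[{"tx": 0, "ty": 0, "tz": 0.02, "turn": 0, "jaw": 0}, {"tx": -0.0165, "ty": 0.0055, "tz": 0.01, "turn": 0, "jaw": 0}, {"tx": -0.03, "ty": 0.009, "tz": 0, "turn": 0, "jaw": 0}, {"tx": -0.03, "ty": 0.009, "tz": 0, "turn": 0, "jaw": 0}, {"tx": -0.03, "ty": 0.009, "tz": 0, "turn": 0, "jaw": 0}, {"tx": -0.03, "ty": 0.009, "tz": 0, "turn": 0, "jaw": 0}, {"tx": -0.03, "ty": 0.009, "tz": 0, "turn": 0, "jaw": 0}, {"tx": -0.03, "ty": 0.009, "tz": -0.01, "turn": 0, "jaw": 0}, {"tx": -0.02, "ty": 0.007, "tz": -0.025, "turn": 0, "jaw": 0}, {"tx": 0, "ty": 0, "tz": -0.035, "turn": 0, "jaw": 0}, {"tx": 0, "ty": 0, "tz": -0.035, "turn": 0, "jaw": 0}, {"tx": 0, "ty": 0, "tz": -0.03, "turn": 0, "jaw": 0}, {"tx": 0, "ty": 0, "tz": -0.025, "turn": 0, "jaw": 0}, {"tx": 0, "ty": 0, "tz": -0.01, "turn": 0, "jaw": 0}, {"tx": 0, "ty": 0, "tz": -0.008, "turn": 0, "jaw": 0}, {"tx": 0, "ty": 0, "tz": -0.003, "turn": 0, "jaw": 0}, {"tx": 0, "ty": 0, "tz": 0, "turn": 0, "jaw": 0}, {"tx": 0, "ty": 0, "tz": 0, "turn": 0, "jaw": 0}])

```text
time: 14.2
position: [0.3825, -0.0033, 0.0526]
ee_rot: [[0.002, 0.881, 0.474], [0.0, 0.474, -0.881], [-1.0, 0.002, 0.001]]
wrist_force: [-0.2, -0.0, 0.6]
finger_gap: 0.262
```

Call:
drive_tool(increments=[{"tx": 0, "ty": 0, "tz": 0, "turn": 0, "jaw": 0}, {"tx": 0, "ty": 0, "tz": 0, "turn": 0, "jaw": 0}], newtons=20)

```text
time: 14.4
position: [0.3825, -0.0034, 0.0523]
ee_rot: [[0.002, 0.881, 0.474], [-0.0, 0.474, -0.881], [-1.0, 0.002, 0.001]]
wrist_force: [-0.7, -0.6, 1.8]
finger_gap: 0.265
```

Call:
drive_tool(increments=[{"tx": -0.0014, "ty": 0.0027, "tz": 0.0065, "turn": 0, "jaw": 0}, {"tx": -0.0029, "ty": 0.0054, "tz": 0.0115, "turn": 0, "jaw": 0}, {"tx": -0.0034, "ty": 0.0063, "tz": 0.0115, "turn": 0, "jaw": 0}, {"tx": -0.0039, "ty": 0.0072, "tz": 0.0108, "turn": 0, "jaw": 0}, {"tx": -0.0043, "ty": 0.008, "tz": 0.01, "turn": 0, "jaw": 0}, {"tx": -0.0047, "ty": 0.0087, "tz": 0.0092, "turn": 0, "jaw": 0}, {"tx": -0.0051, "ty": 0.0094, "tz": 0.0083, "turn": 0, "jaw": 0}, {"tx": -0.0054, "ty": 0.01, "tz": 0.0073, "turn": 0, "jaw": 0}, {"tx": 0, "ty": 0, "tz": 0, "turn": 0, "jaw": 0}])

```text
time: 15.3
position: [0.3505, 0.0556, 0.1276]
ee_rot: [[0.002, 0.88, 0.476], [0.0, 0.476, -0.88], [-1.0, 0.002, 0.0]]
wrist_force: [0.3, -0.4, -2.1]
finger_gap: 0.265
```

```bash
python3 - <<'E'
from h import *
S=get_image('scene');crop(S,330,170,120,120,5,'pics/t7.png')
E
```

```text
(no output)
```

View pics/t7.png

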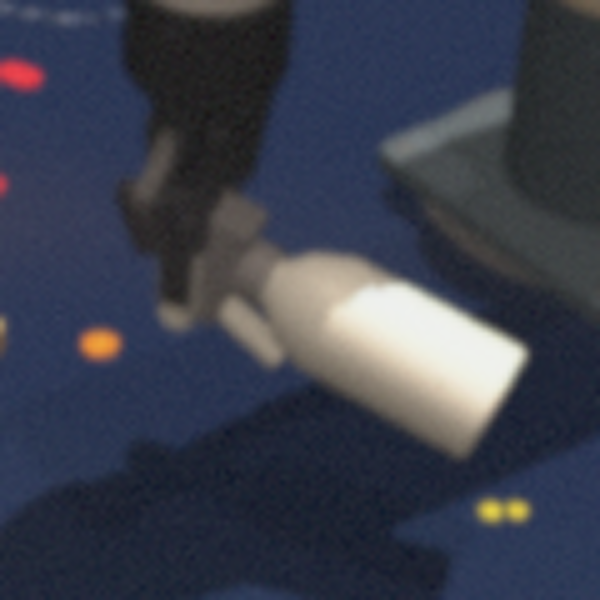

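At 20 N the bottle lifted off still tilted at about 78°: friction in the pads holds it, and the reverse arc can't push the base down. I'll let gravity swing it upright by loosening the grip with the bottle in the air and the base close to the table. First, up to upright height with a light jerk.

Call:
drive_tool(increments=[{"tx": 0, "ty": 0, "tz": 0.04, "turn": 0, "jaw": 0.0}, {"tx": 0, "ty": 0, "tz": 0, "turn": 0, "jaw": 0.15}, {"tx": 0, "ty": 0, "tz": 0, "turn": 0, "jaw": 0.2}, {"tx": 0, "ty": 0, "tz": 0, "turn": 0, "jaw": 0.22}])

```text
time: 15.75
position: [0.3504, 0.0542, 0.1656]
ee_rot: [[-0.001, 0.881, 0.473], [-0.0, 0.473, -0.881], [-1.0, -0.001, -0.0]]
wrist_force: [-0.1, -0.2, -1.0]
finger_gap: 0.265
```

```bash
python3 - <<'E'
from h import *
S=get_image('scene');crop(S,330,150,120,120,5,'pics/t8.png')
E
```

```text
(no output)
```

View pics/t8.png

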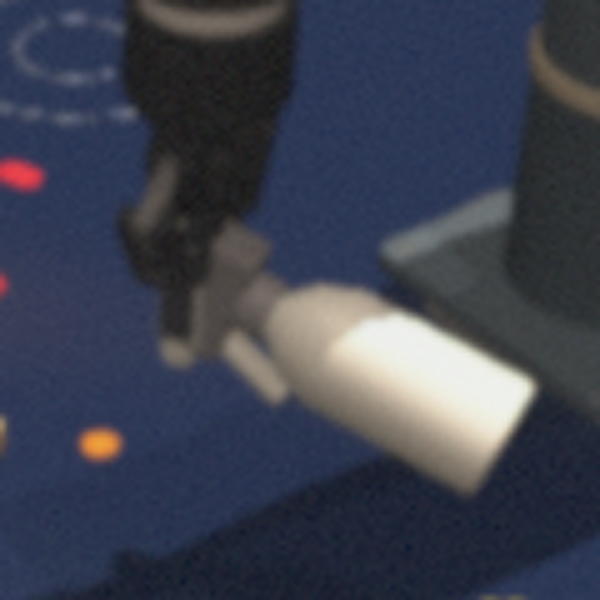

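Call:
drive_tool(increments=[{"tx": 0, "ty": 0, "tz": 0, "turn": 0, "jaw": 0.24}, {"tx": 0, "ty": 0, "tz": 0, "turn": 0, "jaw": 0.25}, {"tx": 0, "ty": 0, "tz": 0, "turn": 0, "jaw": 0.255}, {"tx": 0, "ty": 0, "tz": 0, "turn": 0, "jaw": 0.255}])

```text
time: 16.2
position: [0.3504, 0.0543, 0.1662]
ee_rot: [[-0.0, 0.881, 0.474], [-0.0, 0.474, -0.881], [-1.0, -0.0, -0.0]]
wrist_force: [0.2, -0.3, -1.4]
finger_gap: 0.262
```

```bash
python3 - <<'E'
from h import *
S=get_image('scene');crop(S,330,150,120,120,5,'pics/t9.png')
E
```

```text
(no output)
```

View pics/t9.png

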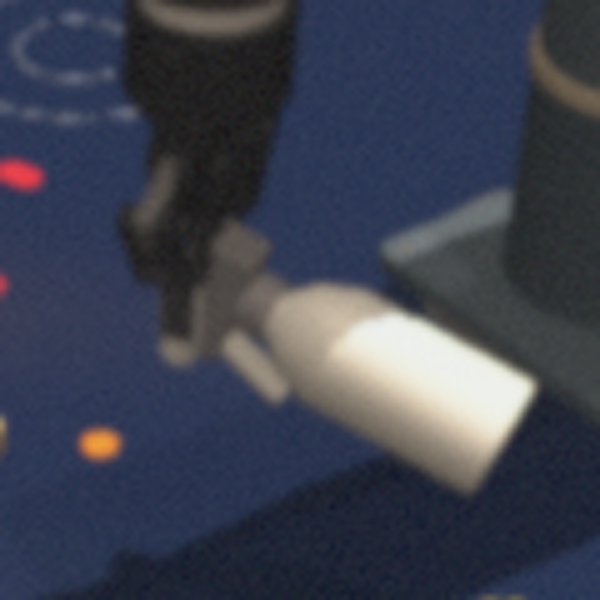

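Call:
drive_tool(increments=[{"tx": 0, "ty": 0, "tz": 0.05, "turn": 0, "jaw": 0.255}, {"tx": 0, "ty": 0, "tz": 0.045, "turn": 0, "jaw": 0.255}, {"tx": 0, "ty": 0, "tz": -0.045, "turn": 0, "jaw": 0.255}, {"tx": 0, "ty": 0, "tz": 0.045, "turn": 0, "jaw": 0.255}, {"tx": 0, "ty": 0, "tz": -0.045, "turn": 0, "jaw": 0.255}, {"tx": 0, "ty": 0, "tz": 0.045, "turn": 0, "jaw": 0.255}, {"tx": 0, "ty": 0, "tz": -0.045, "turn": 0, "jaw": 0.255}, {"tx": 0, "ty": 0, "tz": 0, "turn": 0, "jaw": 0.255}])

```text
time: 17.05
position: [0.3419, 0.0546, 0.2041]
ee_rot: [[-0.024, 0.88, 0.474], [0.001, 0.474, -0.881], [-1.0, -0.021, -0.012]]
wrist_force: [-0.9, 0.4, -1.9]
finger_gap: 0.266
```

```bash
python3 - <<'E'
from h import *
S=get_image('scene');crop(S,330,130,120,120,5,'pics/t10.png')
E
```

```text
(no output)
```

View pics/t10.png

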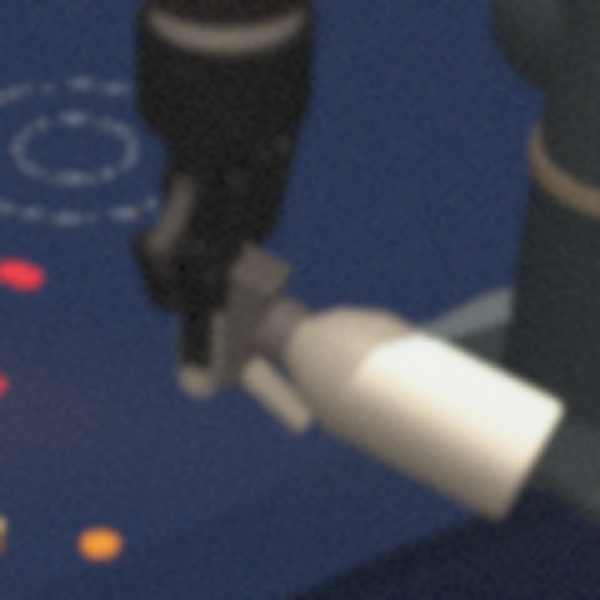

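Call:
drive_tool(increments=[{"tx": 0, "ty": 0, "tz": -0.03, "turn": 0, "jaw": 0.258}, {"tx": 0, "ty": 0, "tz": -0.018, "turn": 0, "jaw": 0.258}, {"tx": 0, "ty": 0, "tz": 0, "turn": 0, "jaw": 0.26}, {"tx": 0, "ty": 0, "tz": 0, "turn": 0, "jaw": 0.262}, {"tx": 0, "ty": 0, "tz": 0, "turn": 0, "jaw": 0.262}])

```text
time: 17.6
position: [0.3533, 0.0543, 0.1724]
ee_rot: [[0.007, 0.881, 0.474], [-0.0, 0.474, -0.881], [-1.0, 0.006, 0.004]]
wrist_force: [0.1, -0.1, -1.6]
finger_gap: 0.269
```

```bash
cat > look.py <<'E'
from h import *
import sys
x,y,n=int(sys.argv[1]),int(sys.argv[2]),sys.argv[3]
S=get_image('scene');crop(S,x,y,120,120,5,'pics/%s.png'%n);s=state();print(s['time'],np.round(s['position'],4),s['wrist_force'],s['moment'],s['finger_gap'])
E
python3 look.py 330 150 t11
```

```text
17.65 [0.3528 0.0543 0.1718] [ 0.60752847  0.60815119 -2.06467918] [-0.15975579 -0.07775892 -0.04030329] 0.2709550028400014
```

View pics/t11.png

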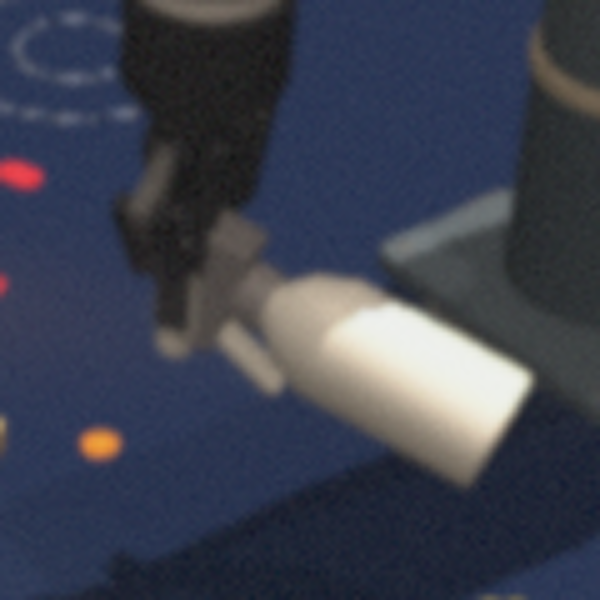

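Call:
drive_tool(increments=[{"tx": 0, "ty": 0, "tz": 0, "turn": 0, "jaw": 0.265}, {"tx": 0, "ty": 0, "tz": 0, "turn": 0, "jaw": 0.267}])

```text
time: 17.85
position: [0.3511, 0.0543, 0.1694]
ee_rot: [[0.002, 0.881, 0.474], [-0.0, 0.474, -0.881], [-1.0, 0.001, 0.001]]
wrist_force: [0.1, 0.1, -0.7]
finger_gap: 0.273
```

```bash
python3 look.py 330 150 t12
```

```text
17.9 [0.3509 0.0543 0.169 ] [ 0.12505793  0.73020694 -1.28180096] [-0.10951783 -0.05644905  0.05761067] 0.2688171957115792
```

Call:
drive_tool(increments=[{"tx": 0, "ty": 0, "tz": 0, "turn": 0, "jaw": 0.27}])

```text
time: 18.0
position: [0.3505, 0.0544, 0.1685]
ee_rot: [[-0.0, 0.881, 0.474], [0.0, 0.474, -0.881], [-1.0, 0.0, -0.0]]
wrist_force: [0.2, -0.5, -1.0]
finger_gap: 0.274
```

```bash
python3 look.py 330 150 t13
```

```text
18.05 [0.3504 0.0544 0.1684] [ 0.01235921  0.45600388 -1.95400686] [-0.09934522 -0.07009732  0.04101947] 0.27557343661393946
```

View pics/t13.png

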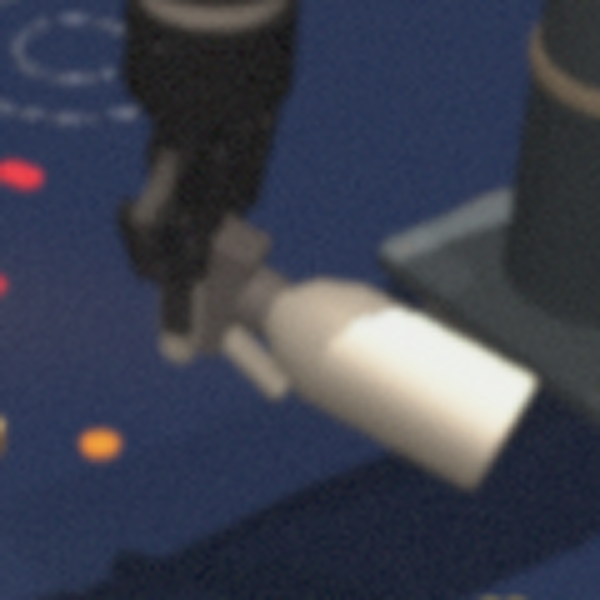

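Call:
drive_tool(increments=[{"tx": 0, "ty": 0, "tz": 0, "turn": 0, "jaw": 0.274}])

```text
time: 18.15
position: [0.3504, 0.0544, 0.1683]
ee_rot: [[-0.0, 0.881, 0.474], [0.0, 0.474, -0.881], [-1.0, -0.0, -0.0]]
wrist_force: [-0.9, 0.2, -1.4]
finger_gap: 0.275
```

```bash
python3 look.py 330 150 t14
```

```text
18.2 [0.3504 0.0544 0.1682] [ 0.97042114  0.80372431 -1.11180111] [-0.17719464 -0.066047   -0.00553494] 0.2785361744104275
```

Call:
drive_tool(increments=[{"tx": 0, "ty": 0, "tz": 0, "turn": 0, "jaw": 0.278}])

```text
time: 18.3
position: [0.3504, 0.0544, 0.1683]
ee_rot: [[-0.0, 0.881, 0.474], [0.0, 0.474, -0.881], [-1.0, -0.0, -0.0]]
wrist_force: [0.4, 0.4, -0.7]
finger_gap: 0.28
```

```bash
python3 look.py 330 150 t15
```

```text
18.35 [0.3505 0.0544 0.1683] [-0.21464681 -0.09719174 -1.81404596] [-0.14189297 -0.06495239 -0.0125043 ] 0.2754234108384839
```

View pics/t15.png

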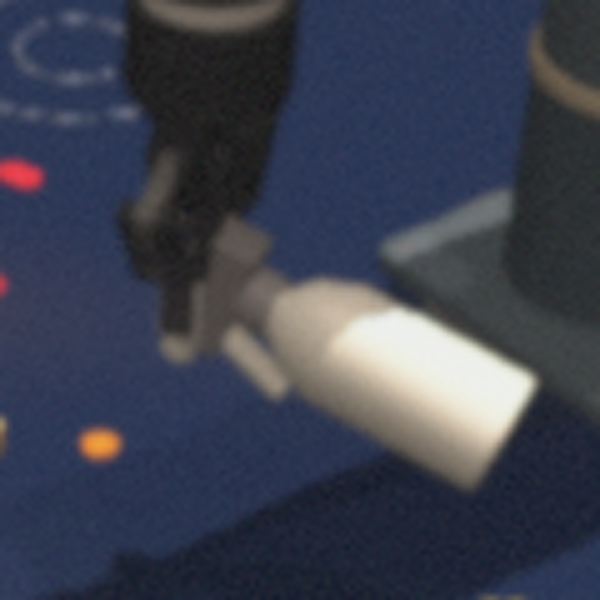

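Still held. I'll keep opening in small steps, reading the moment after each.

Call:
drive_tool(increments=[{"tx": 0, "ty": 0, "tz": 0, "turn": 0, "jaw": 0.282}])

```text
time: 18.45
position: [0.3506, 0.0545, 0.1686]
ee_rot: [[0.0, 0.881, 0.474], [0.0, 0.474, -0.881], [-1.0, 0.0, -0.0]]
wrist_force: [0.1, 0.9, 0.3]
finger_gap: 0.282
```

Call:
drive_tool(increments=[{"tx": 0, "ty": 0, "tz": 0, "turn": 0, "jaw": 0.285}])

```text
time: 18.55
position: [0.3507, 0.0544, 0.1687]
ee_rot: [[0.001, 0.881, 0.474], [0.0, 0.474, -0.881], [-1.0, 0.001, 0.0]]
wrist_force: [-0.1, -0.1, 0.2]
finger_gap: 0.285
```

```bash
python3 look.py 330 150 t16
```

```text
18.6 [0.3507 0.0544 0.1687] [-0.03960691  0.33695913  0.41871381] [-0.02158124 -0.02405994 -0.0155668 ] 0.2868913688458756
```

View pics/t16.png

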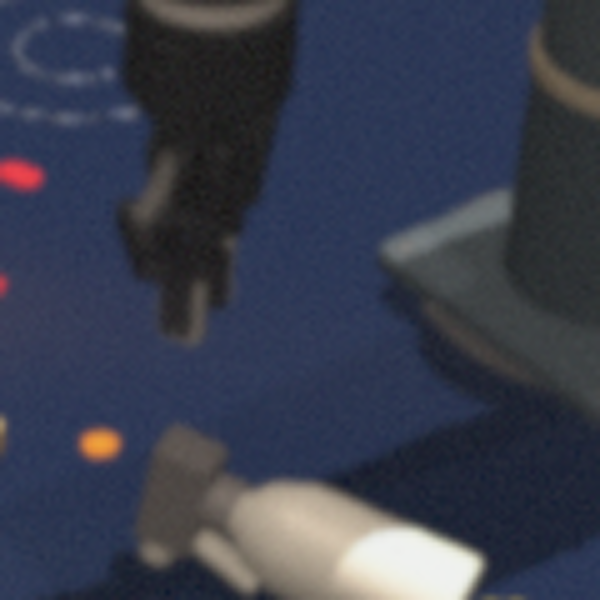

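The bottle slid out of the opened jaws before turning and now lies on its side. The pad patch resists turning more than gravity can overcome. Next I'll look at how it lies, then regrip it by just a corner of the head, where friction has a small lever, so it can hang upright.

Call:
drive_tool(increments=[{"tx": 0, "ty": 0, "tz": 0.03, "turn": 0, "jaw": 0.65}, {"tx": 0.0, "ty": 0, "tz": 0.03, "turn": 0, "jaw": 0.65}, {"tx": 0.0, "ty": 0, "tz": 0, "turn": 0, "jaw": 0.65}, {"tx": 0.0, "ty": 0, "tz": 0, "turn": 0, "jaw": 0.65}])

```text
time: 19.0
position: [0.3512, 0.0544, 0.2293]
ee_rot: [[0.002, 0.881, 0.474], [0.0, 0.474, -0.881], [-1.0, 0.002, 0.001]]
wrist_force: [-0.1, -0.0, 0.3]
finger_gap: 0.653
```

```bash
python3 - <<'E'
from h import *
import pickle
S=get_image('scene');T=get_image('top');pickle.dump((S,T),open('g3.pkl','wb'))
crop(S,330,170,120,120,5,'pics/t17.png');crop(T,240,180,120,120,5,'pics/t17t.png')
E
```

```text
(no output)
```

View pics/t17.png

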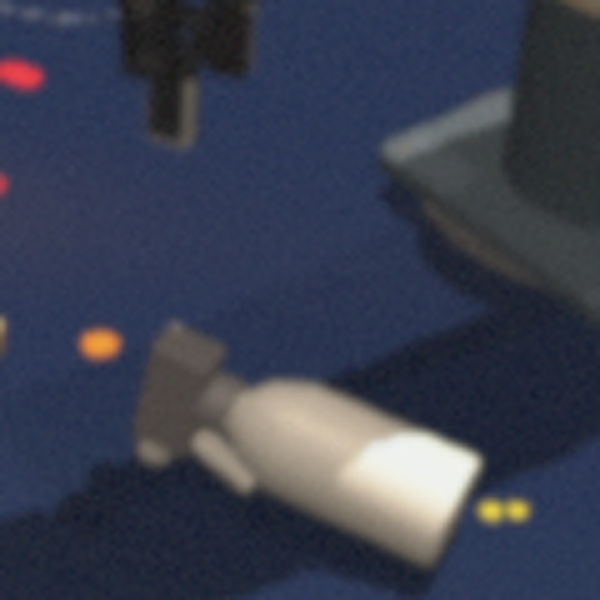

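View pics/t17t.png

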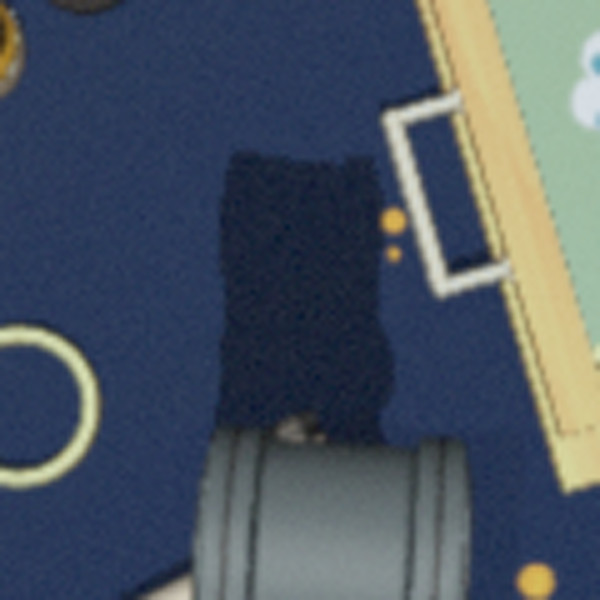

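```bash
python3 - <<'E'
from h import *
import pickle
S,T=pickle.load(open('g3.pkl','rb'))
crop(S,345,225,60,50,12,'pics/t18.png')
E
```

```text
(no output)
```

View pics/t18.png

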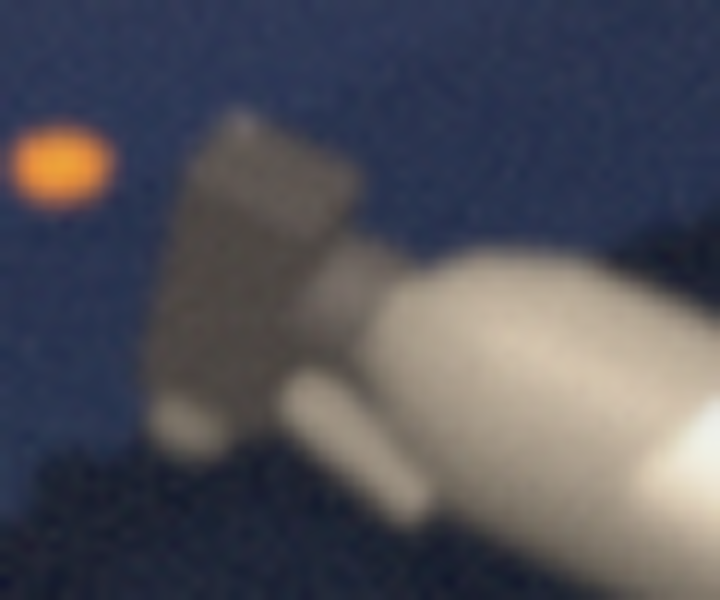

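```bash
python3 - <<'E'
from h import *
import pickle
S,T=pickle.load(open('g3.pkl','rb'))
P=dict(A=(233,110,.0797),B=(362,175,.075),C=(318,235,.075),D=(190,180,.0797))
W={k:plane(S,v[0]/12+345-.46,v[1]/12+225-.46,v[2]) for k,v in P.items()}
for k,v in W.items():print(k,v.round(4))
f=(W['A']+W['D'])/2;r=(W['B']+W['C'])/2;d=f-r;print('front mid',f,'rear',r,'len',np.linalg.norm(d),'yaw',np.degrees(np.arctan2(d[1],d[0])),'w',np.linalg.norm(W['A']-W['D']),np.linalg.norm(W['B']-W['C']))
m=W['D']-W['A'];print(np.degrees(np.arctan2(m[1],m[0])))
m=W['C']-W['B'];print(np.degrees(np.arctan2(m[1],m[0])))
# base: end edges in t17 crop: top (483,462), bottom (430,570)
b=plane(S,482/5+330-.4,462/5+170-.4,.056);print('base top',b)
c=plane(S,432/5+330-.4,568/5+170-.4,.003);print('base bottom',c)
print('tcp',state()['position'])
E
```

```text
A [0.3468 0.036  0.0797]
B [0.334  0.0633 0.075 ]
C [0.353  0.0735 0.075 ]
D [0.3676 0.0493 0.0797]
front mid [0.35719989 0.04266539 0.0797    ] rear [0.34349321 0.06841214 0.075     ] len 0.029544178426166547 yaw -61.970696392370634 w 0.024773496858061145 0.02163259175143813
32.63456384433474
28.086483014349398
base top [0.27050653 0.18177125 0.056     ]
base bottom [0.29756034 0.18541658 0.003     ]
tcp [0.35021593 0.05439557 0.22764733]
```

The bottle rests on its nozzle and base edge, its yaw unchanged. The head's uppermost front edge is at about (0.357,0.043,0.080). I'll pinch just that corner at 20 N.

Call:
drive_tool(increments=[{"tx": 0.0075, "ty": -0.0126, "tz": -0.04, "turn": 0, "jaw": 0.6}, {"tx": 0, "ty": 0, "tz": -0.045, "turn": 0, "jaw": 0.55}, {"tx": 0, "ty": 0, "tz": -0.035, "turn": 0, "jaw": 0.5}, {"tx": 0, "ty": 0, "tz": -0.0225, "turn": 0, "jaw": 0.5}, {"tx": 0, "ty": 0, "tz": 0, "turn": 0, "jaw": 0.5}, {"tx": 0, "ty": 0, "tz": 0, "turn": 0, "jaw": 0.5}, {"tx": 0, "ty": 0, "tz": 0, "turn": 0, "jaw": 0.5}], newtons=20)

```text
time: 19.8
position: [0.359, 0.0417, 0.0873]
ee_rot: [[0.002, 0.881, 0.474], [-0.0, 0.474, -0.881], [-1.0, 0.002, 0.001]]
wrist_force: [0.3, 0.4, -1.2]
finger_gap: 0.497
```

```bash
python3 look.py 330 160 t19
```

```text
19.85 [0.3593 0.0417 0.0876] [0.33778554 0.39859092 0.56907822] [ 0.03116581 -0.0019234  -0.01040702] 0.4972630252905027
```

View pics/t19.png

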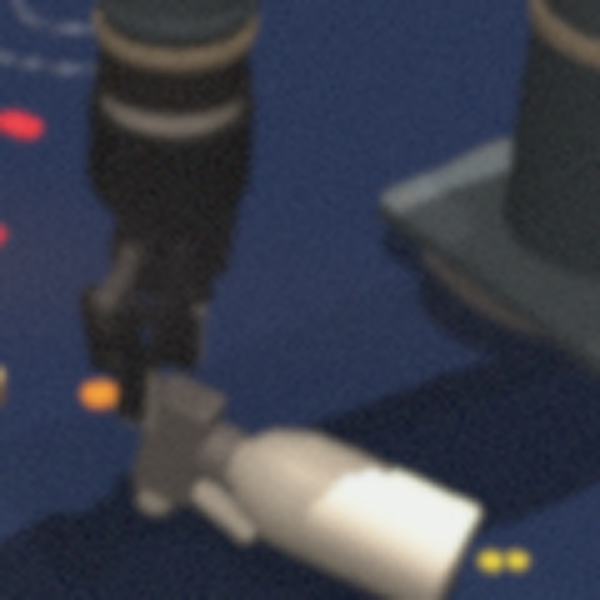

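Call:
drive_tool(increments=[{"tx": -0.001, "ty": 0.001, "tz": -0.002, "turn": 0, "jaw": 0.4}, {"tx": 0, "ty": 0, "tz": 0, "turn": 0, "jaw": 0.2}, {"tx": 0, "ty": 0, "tz": 0, "turn": 0, "jaw": 0.0}, {"tx": 0, "ty": 0, "tz": 0, "turn": 0, "jaw": 0.0}, {"tx": 0, "ty": 0, "tz": 0.005, "turn": 0, "jaw": 0.0}, {"tx": 0, "ty": 0, "tz": 0.01, "turn": 0, "jaw": 0.0}, {"tx": 0, "ty": 0, "tz": 0.01, "turn": 0, "jaw": 0.0}, {"tx": 0, "ty": 0, "tz": 0, "turn": 0, "jaw": 0.0}])

```text
time: 20.65
position: [0.3583, 0.0426, 0.1108]
ee_rot: [[0.003, 0.881, 0.474], [-0.0, 0.474, -0.881], [-1.0, 0.003, 0.002]]
wrist_force: [0.4, -0.8, -1.5]
finger_gap: 0.269
```

```bash
python3 look.py 330 160 t20
```

```text
20.7 [0.3579 0.0426 0.1101] [ 0.77101369  0.02523961 -1.62637594] [-0.11647318 -0.04259378  0.0333099 ] 0.27227725868458935
```

View pics/t20.png

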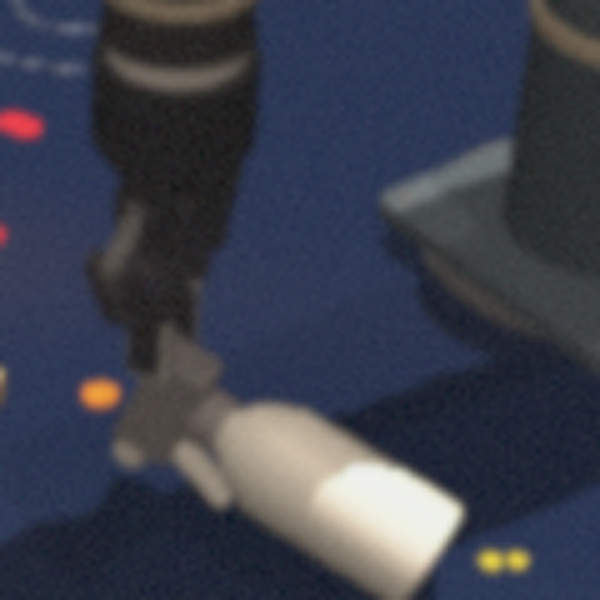

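It's rotating in the pinch. Continue lifting.

Call:
drive_tool(increments=[{"tx": 0, "ty": 0, "tz": 0.01, "turn": 0, "jaw": 0.0}, {"tx": 0, "ty": 0, "tz": 0.01, "turn": 0, "jaw": 0.0}, {"tx": 0, "ty": 0, "tz": 0.01, "turn": 0, "jaw": 0.0}, {"tx": 0, "ty": 0, "tz": 0.01, "turn": 0, "jaw": 0.0}, {"tx": 0, "ty": 0, "tz": 0, "turn": 0, "jaw": 0.0}])

```text
time: 21.2
position: [0.3584, 0.0427, 0.1511]
ee_rot: [[0.004, 0.881, 0.474], [-0.0, 0.474, -0.881], [-1.0, 0.003, 0.002]]
wrist_force: [0.3, -0.5, -1.4]
finger_gap: 0.27
```

```bash
python3 look.py 330 160 t21
```

```text
21.25 [0.3579 0.0427 0.1501] [-0.24760921 -1.26175073 -1.80635669] [-0.10663813 -0.10371334  0.02542919] 0.26782161060748405
```

View pics/t21.png

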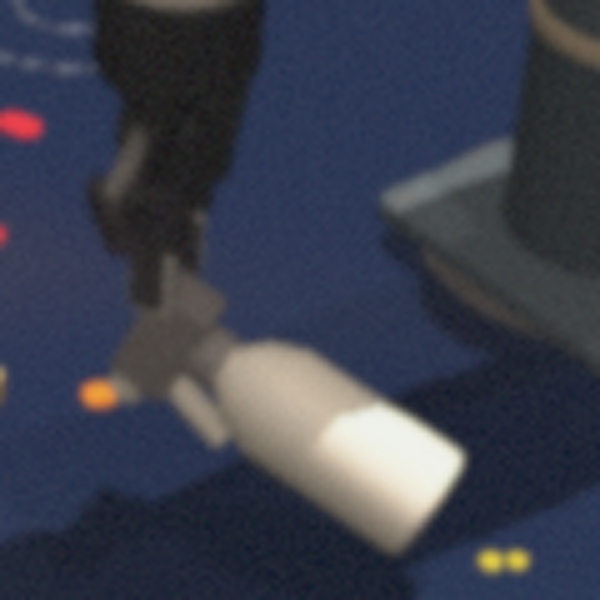

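Call:
drive_tool(increments=[{"tx": 0, "ty": 0, "tz": 0.05, "turn": 0, "jaw": 0.0}, {"tx": 0, "ty": 0, "tz": 0.045, "turn": 0, "jaw": 0.0}, {"tx": 0, "ty": 0, "tz": -0.045, "turn": 0, "jaw": 0.0}, {"tx": 0, "ty": 0, "tz": 0.045, "turn": 0, "jaw": 0.0}, {"tx": 0, "ty": 0, "tz": -0.045, "turn": 0, "jaw": 0.0}, {"tx": 0, "ty": 0, "tz": 0.045, "turn": 0, "jaw": 0.0}, {"tx": 0, "ty": 0, "tz": -0.045, "turn": 0, "jaw": 0.0}, {"tx": 0, "ty": 0, "tz": 0, "turn": 0, "jaw": 0.0}])

```text
time: 22.05
position: [0.3486, 0.0432, 0.1872]
ee_rot: [[-0.023, 0.881, 0.473], [0.001, 0.474, -0.881], [-1.0, -0.02, -0.012]]
wrist_force: [-1.1, -0.9, -3.1]
finger_gap: 0.268
```

```bash
python3 look.py 330 130 t22
```

```text
22.1 [0.3527 0.0431 0.1935] [ 0.1168128   0.51597009 -0.68815058] [ 0.1626678   0.04220305 -0.01966765] 0.27323241852826324
```

View pics/t22.png

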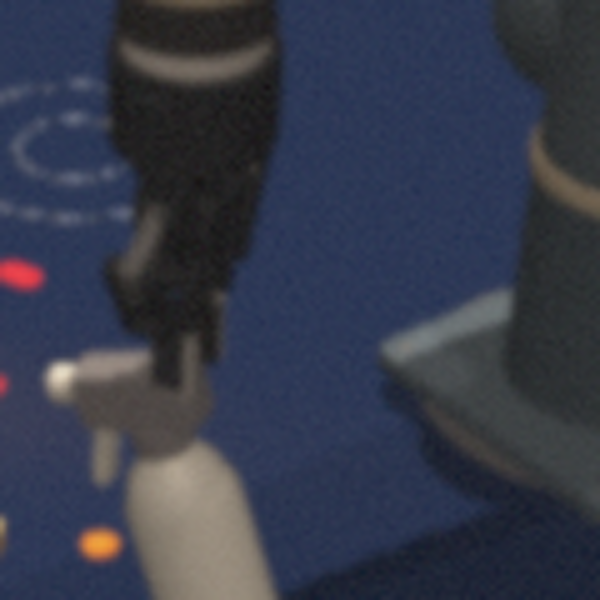

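The jerks swung it nearly upright. I'll carry it back left to clear table and check before lowering.

Call:
drive_tool(increments=[{"tx": -0.004, "ty": 0.014, "tz": 0.0, "turn": 0, "jaw": 0.0}, {"tx": -0.006, "ty": 0.022, "tz": 0.0, "turn": 0, "jaw": 0.0}, {"tx": -0.006, "ty": 0.022, "tz": 0.0, "turn": 0, "jaw": 0.0}, {"tx": -0.006, "ty": 0.022, "tz": 0.0, "turn": 0, "jaw": 0.0}, {"tx": -0.004, "ty": 0.015, "tz": 0.0, "turn": 0, "jaw": 0.0}, {"tx": -0.002, "ty": 0.007, "tz": 0.0, "turn": 0, "jaw": 0.0}, {"tx": 0, "ty": 0, "tz": 0, "turn": 0, "jaw": 0.0}, {"tx": 0, "ty": 0, "tz": 0, "turn": 0, "jaw": 0.0}])

```text
time: 22.9
position: [0.3305, 0.1447, 0.2009]
ee_rot: [[0.004, 0.881, 0.474], [0.0, 0.474, -0.881], [-1.0, 0.003, 0.002]]
wrist_force: [0.8, 0.3, -1.1]
finger_gap: 0.272
```

```bash
python3 look.py 340 170 t23
```

```text
22.95 [0.3301 0.1445 0.2003] [-0.50730535  0.16202837 -1.36711435] [ 0.00923752  0.02486096 -0.00268659] 0.2684026178302746
```

View pics/t23.png

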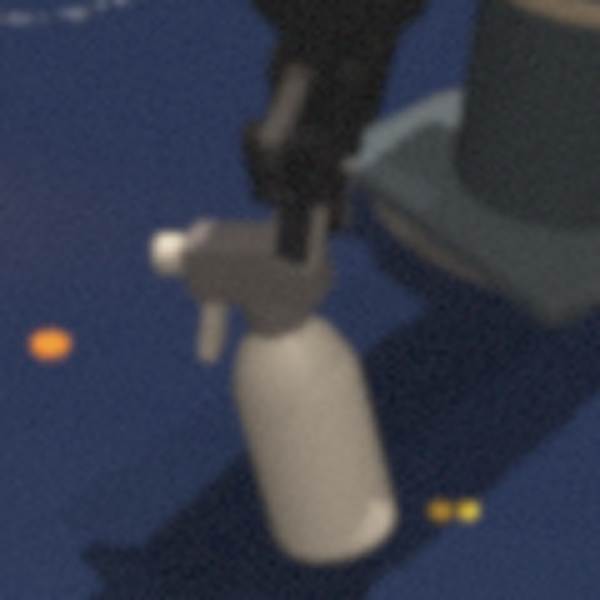

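Call:
drive_tool(increments=[{"tx": 0, "ty": 0, "tz": -0.012, "turn": 0, "jaw": 0.0}, {"tx": 0, "ty": 0, "tz": -0.01, "turn": 0, "jaw": 0.0}, {"tx": 0, "ty": 0, "tz": -0.005, "turn": 0, "jaw": 0.0}, {"tx": 0, "ty": 0, "tz": -0.003, "turn": 0, "jaw": 0.0}, {"tx": 0, "ty": 0, "tz": -0.003, "turn": 0, "jaw": 0.0}, {"tx": 0, "ty": 0, "tz": 0, "turn": 0, "jaw": 0.0}])

```text
time: 23.55
position: [0.337, 0.1455, 0.1765]
ee_rot: [[0.025, 0.881, 0.472], [0.004, 0.472, -0.881], [-1.0, 0.023, 0.008]]
wrist_force: [0.3, -0.5, 34.7]
finger_gap: 0.277
```

```bash
python3 look.py 340 180 t24
```

```text
23.6 [0.337  0.1456 0.1765] [ 0.99215964 -0.77942633 35.08551383] [-0.30113944 -0.26785294 -0.03316283] 0.26904113231789284
```

View pics/t24.png

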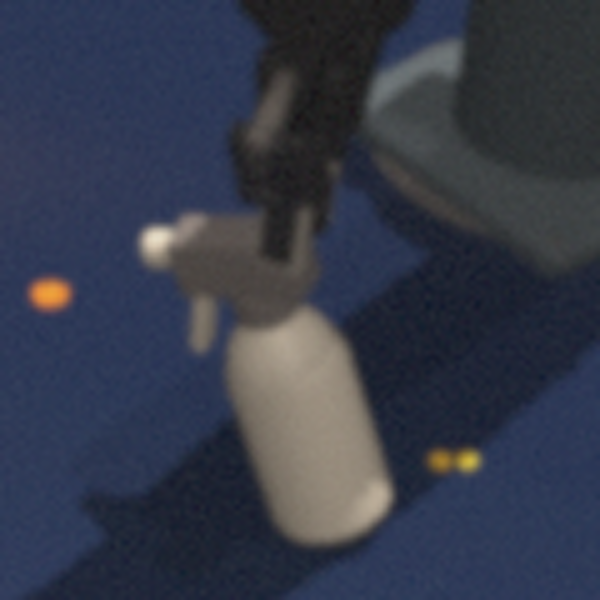

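It's touching, but pressing at 35 N. I'll back off, then swing the head back along the arc with a light press.

Call:
drive_tool(increments=[{"tx": 0, "ty": 0, "tz": 0.008, "turn": 0, "jaw": 0.0}, {"tx": -0.0033, "ty": 0.0062, "tz": -0.0005, "turn": 0, "jaw": 0.0}, {"tx": -0.0033, "ty": 0.0062, "tz": -0.0005, "turn": 0, "jaw": 0.0}, {"tx": -0.0033, "ty": 0.0062, "tz": -0.001, "turn": 0, "jaw": 0.0}, {"tx": -0.0033, "ty": 0.0062, "tz": -0.001, "turn": 0, "jaw": 0.0}, {"tx": -0.0033, "ty": 0.0062, "tz": -0.001, "turn": 0, "jaw": 0.0}, {"tx": 0, "ty": 0, "tz": 0, "turn": 0, "jaw": 0.0}])

```text
time: 24.3
position: [0.3134, 0.1771, 0.1725]
ee_rot: [[0.004, 0.88, 0.474], [0.003, 0.474, -0.88], [-1.0, 0.005, -0.001]]
wrist_force: [-1.5, 1.3, 15.6]
finger_gap: 0.266
```

```bash
python3 look.py 340 180 t25
```

```text
24.35 [0.3135 0.1769 0.1726] [-1.07633267  0.33626398 15.89794098] [ 0.02292976  0.39147285 -0.04913416] 0.2674615544145662
```

View pics/t25.png

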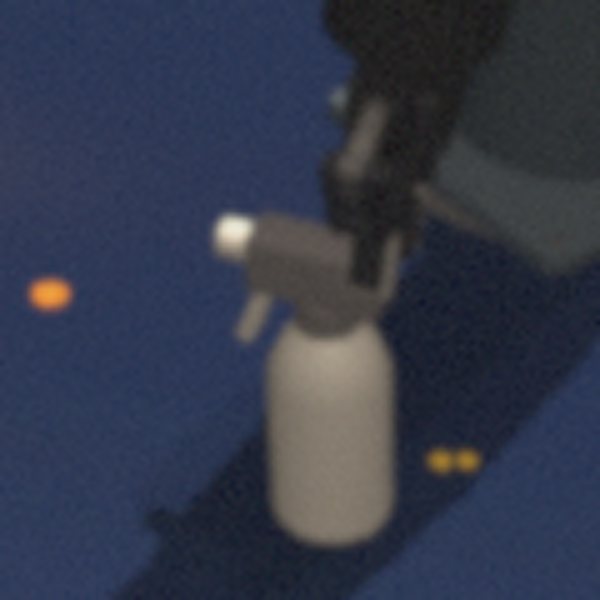

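Call:
drive_tool(increments=[{"tx": -0.003, "ty": 0.0056, "tz": 0.001, "turn": 0, "jaw": 0.0}, {"tx": -0.0014, "ty": 0.0026, "tz": 0.001, "turn": 0, "jaw": 0.0}, {"tx": 0, "ty": 0, "tz": 0, "turn": 0, "jaw": 0.0}])

```text
time: 24.65
position: [0.3076, 0.1838, 0.1711]
ee_rot: [[-0.001, 0.881, 0.474], [-0.001, 0.474, -0.881], [-1.0, -0.001, 0.0]]
wrist_force: [-0.9, 0.3, 3.0]
finger_gap: 0.273
```

```bash
python3 look.py 340 180 t26
```

```text
24.7 [0.3077 0.1837 0.1711] [ 0.1976026  -1.15830137  3.11763004] [-0.22952089 -0.06577531 -0.03497578] 0.26593192255865045
```

View pics/t26.png

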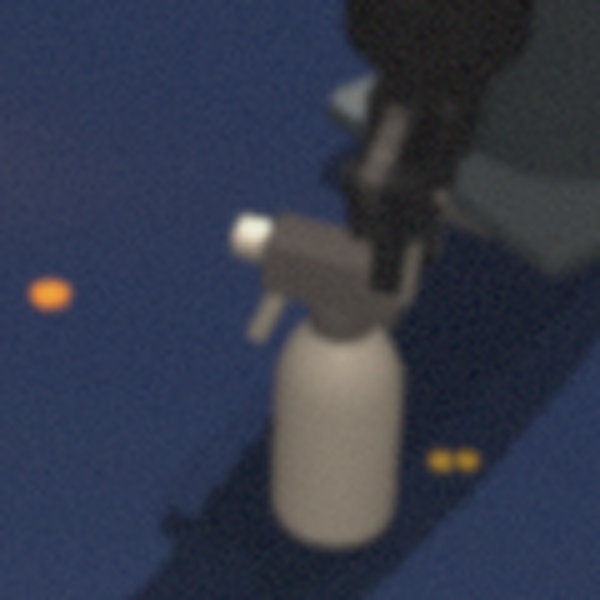

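The bottle is upright with about 3 N of contact. Releasing.

Call:
drive_tool(increments=[{"tx": 0, "ty": 0, "tz": 0, "turn": 0, "jaw": 0.3}, {"tx": 0, "ty": 0, "tz": 0, "turn": 0, "jaw": 0.4}, {"tx": 0, "ty": 0, "tz": 0, "turn": 0, "jaw": 0.6}, {"tx": 0, "ty": 0, "tz": 0, "turn": 0, "jaw": 0.6}, {"tx": 0, "ty": 0, "tz": 0.03, "turn": 0, "jaw": 0.6}, {"tx": 0, "ty": 0, "tz": 0.04, "turn": 0, "jaw": 0.6}, {"tx": 0, "ty": 0, "tz": 0.04, "turn": 0, "jaw": 0.6}, {"tx": 0.03, "ty": -0.02, "tz": 0.0, "turn": 8, "jaw": 0.6}, {"tx": 0.035, "ty": -0.02, "tz": 0.0, "turn": 8, "jaw": 0.6}, {"tx": 0.035, "ty": -0.02, "tz": 0.0, "turn": 8, "jaw": 0.6}, {"tx": 0.035, "ty": -0.02, "tz": 0.0, "turn": 8, "jaw": 0.5}, {"tx": 0.035, "ty": -0.02, "tz": 0.0, "turn": 8, "jaw": 0.4}, {"tx": 0.035, "ty": -0.02, "tz": 0.0, "turn": 8, "jaw": 0.4}, {"tx": 0.02, "ty": -0.02, "tz": 0.0, "turn": 8, "jaw": 0.4}, {"tx": 0.01, "ty": -0.015, "tz": 0.0, "turn": 8, "jaw": 0.4}, {"tx": 0, "ty": 0, "tz": 0.0, "turn": 8, "jaw": 0.4}, {"tx": 0, "ty": 0, "tz": 0.0, "turn": 6.8, "jaw": 0.4}])

```text
time: 26.4
position: [0.5436, 0.0281, 0.2811]
ee_rot: [[-0.001, -0.297, 0.955], [0.0, 0.955, 0.297], [-1.0, 0.001, -0.001]]
wrist_force: [-0.7, -0.3, 0.8]
finger_gap: 0.399
```

```bash
python3 - <<'E'
from h import *
import pickle
S=get_image('scene');T=get_image('top');pickle.dump((S,T),open('g4.pkl','wb'))
cv2.imwrite('pics/u1.png',S['color'][:,:,::-1]);cv2.imwrite('pics/u1t.png',T['color'][:,:,::-1]);print(state()['position'],state()['ee_rot'],state()['qpos'])
E
```

```text
[0.54330732 0.02865432 0.28145295] [[-7.42598263e-04 -2.92784605e-01  9.56178134e-01]
 [ 1.49223656e-04  9.56178354e-01  2.92784788e-01]
 [-9.99999713e-01  3.60105872e-04 -6.66365996e-04]] [-7.06379373e-02  1.11753376e-01  2.39223460e-01  1.69901769e+00
  9.64395217e-05 -3.67775881e-01]
```

View pics/u1.png

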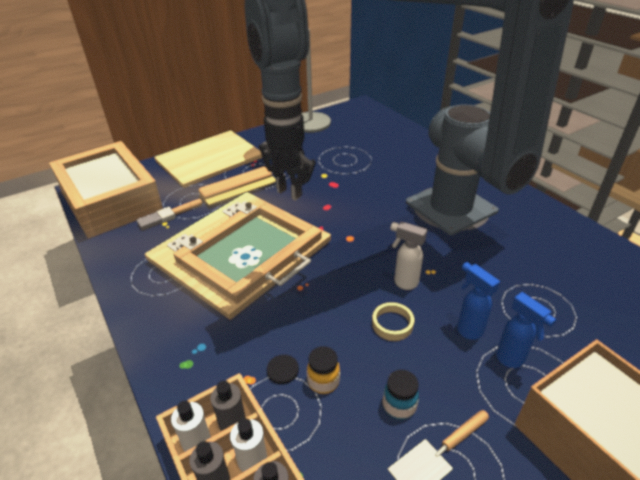

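View pics/u1t.png

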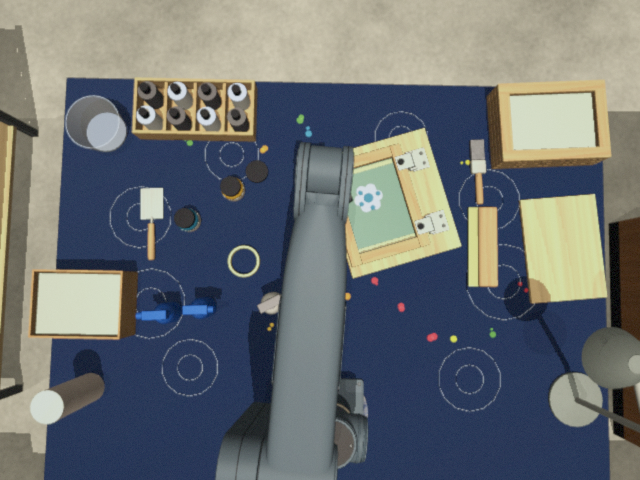

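The bottle stands upright on the table, well clear of the press, and nothing else has moved. The jaw axis is now at 107°, across the handle bar. Descending to the handle.

Call:
drive_tool(increments=[{"tx": -0.0005, "ty": 0.0015, "tz": -0.04, "turn": 0, "jaw": 0.33}, {"tx": 0, "ty": 0, "tz": -0.045, "turn": 0, "jaw": 0.33}, {"tx": 0, "ty": 0, "tz": -0.045, "turn": 0, "jaw": 0.33}, {"tx": 0, "ty": 0, "tz": -0.04, "turn": 0, "jaw": 0.33}, {"tx": 0, "ty": 0, "tz": -0.028, "turn": 0, "jaw": 0.33}, {"tx": 0, "ty": 0, "tz": 0, "turn": 0, "jaw": 0.33}, {"tx": 0, "ty": 0, "tz": 0, "turn": 0, "jaw": 0.33}])

```text
time: 27.2
position: [0.5423, 0.0306, 0.084]
ee_rot: [[-0.001, -0.292, 0.956], [0.0, 0.956, 0.292], [-1.0, 0.0, -0.001]]
wrist_force: [-0.3, 0.1, 0.9]
finger_gap: 0.328
```

```bash
python3 look.py 230 190 v1
```

```text
27.25 [0.5437 0.0305 0.0857] [0.24747969 0.05591579 0.28195233] [ 0.03694734 -0.03311327  0.04014216] 0.3341367011475739
```

View pics/v1.png

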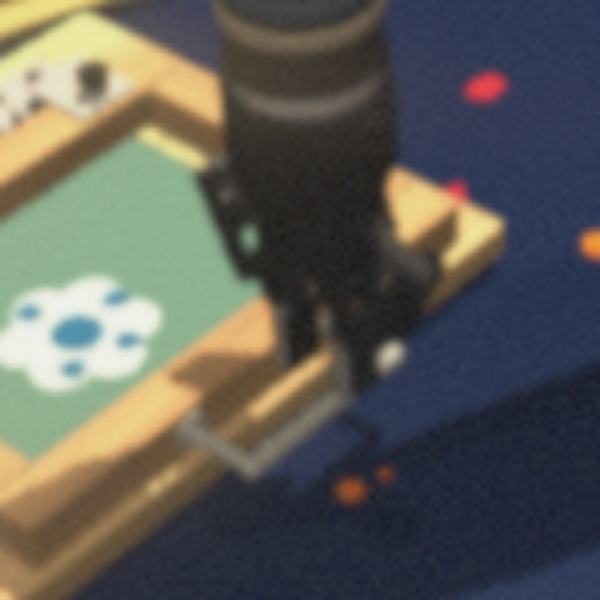

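Call:
drive_tool(increments=[{"tx": 0, "ty": 0, "tz": -0.02, "turn": 0, "jaw": 0.33}, {"tx": 0, "ty": 0, "tz": -0.01, "turn": 0, "jaw": 0.33}, {"tx": 0, "ty": 0, "tz": -0.01, "turn": 0, "jaw": 0.33}, {"tx": 0, "ty": 0, "tz": 0, "turn": 0, "jaw": 0.33}, {"tx": 0, "ty": 0, "tz": 0, "turn": 0, "jaw": 0.33}])

```text
time: 27.75
position: [0.5429, 0.0305, 0.0444]
ee_rot: [[0.0, -0.293, 0.956], [-0.0, 0.956, 0.293], [-1.0, -0.0, 0.0]]
wrist_force: [-0.5, -0.3, -0.4]
finger_gap: 0.329
```

```bash
python3 look.py 230 200 v2
```

```text
27.8 [0.5432 0.0304 0.0447] [-0.48288664  0.54216921  1.17138946] [-0.02463491  0.01502424 -0.02946615] 0.33153302382332633
```

View pics/v2.png

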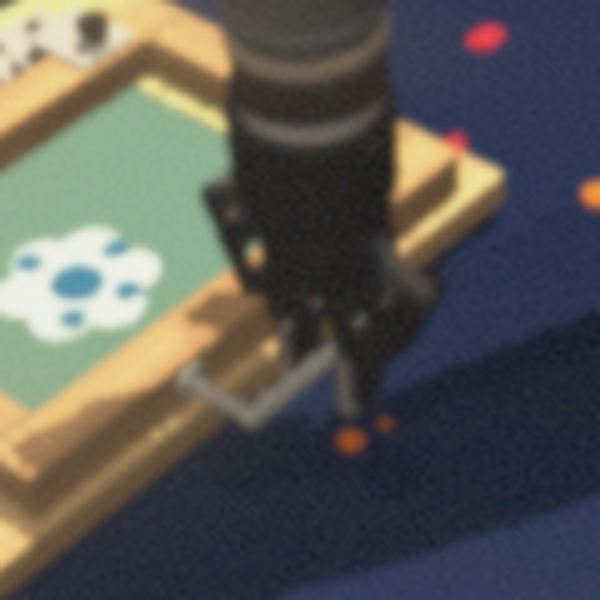

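The bar runs between the fingers and there's no contact force. I'll close on it, then work out the arc.

Call:
drive_tool(increments=[{"tx": 0, "ty": 0, "tz": 0, "turn": 0, "jaw": 0.15}, {"tx": 0, "ty": 0, "tz": 0, "turn": 0, "jaw": 0.0}, {"tx": 0, "ty": 0, "tz": 0, "turn": 0, "jaw": 0.0}, {"tx": 0, "ty": 0, "tz": 0, "turn": 0, "jaw": 0.0}], newtons=45)

```text
time: 28.2
position: [0.5443, 0.0271, 0.045]
ee_rot: [[0.003, -0.292, 0.956], [-0.007, 0.956, 0.292], [-1.0, -0.008, 0.001]]
wrist_force: [1.1, -7.6, -1.8]
finger_gap: 0.096
```

```bash
python3 - <<'E'
import numpy as np,pickle
th,o=pickle.load(open('press.pkl','rb'));ux=np.array([np.cos(th),np.sin(th)])
def H(t):
    x=.135-.29*np.cos(t)+.003*np.sin(t);return np.r_[o+ux*x,.044+.29*np.sin(t)+.003*np.cos(t)]
ts=np.linspace(0,1.545,32);P=np.array([H(t) for t in ts])
for i in range(1,32):print(round(ts[i],3),np.round(P[i]-P[i-1],4))
print(H(0),H(1.545))
E
```

```text
0.05 [ 0.0002 -0.0005  0.0144]
0.1 [ 0.0004 -0.0012  0.0144]
0.15 [ 0.0006 -0.0019  0.0143]
0.199 [ 0.0008 -0.0025  0.0142]
0.249 [ 0.001  -0.0032  0.0141]
0.299 [ 0.0012 -0.0039  0.0139]
0.349 [ 0.0014 -0.0045  0.0137]
0.399 [ 0.0016 -0.0052  0.0134]
0.449 [ 0.0018 -0.0058  0.0131]
0.498 [ 0.002  -0.0064  0.0128]
0.548 [ 0.0022 -0.007   0.0124]
0.598 [ 0.0024 -0.0076  0.0121]
0.648 [ 0.0025 -0.0082  0.0116]
0.698 [ 0.0027 -0.0087  0.0112]
0.748 [ 0.0029 -0.0092  0.0107]
0.797 [ 0.003  -0.0097  0.0102]
0.847 [ 0.0032 -0.0102  0.0097]
0.897 [ 0.0033 -0.0107  0.0092]
0.947 [ 0.0034 -0.0111  0.0086]
0.997 [ 0.0036 -0.0115  0.008 ]
1.047 [ 0.0037 -0.0119  0.0074]
1.096 [ 0.0038 -0.0122  0.0068]
1.146 [ 0.0039 -0.0125  0.0061]
1.196 [ 0.004  -0.0128  0.0055]
1.246 [ 0.004  -0.013   0.0048]
1.296 [ 0.0041 -0.0132  0.0041]
1.346 [ 0.0042 -0.0134  0.0034]
1.395 [ 0.0042 -0.0136  0.0027]
1.445 [ 0.0042 -0.0137  0.002 ]
1.495 [ 0.0043 -0.0137  0.0013]
1.545 [ 0.0043 -0.0138  0.0006]
[0.54346195 0.03020405 0.047     ] [ 0.62790625 -0.24254162  0.3339809 ]
```

The bar is pinched at a gap of 0.096, about 8 mm. The side force shows the bar lies about 3 mm further toward the hinge than the fit said. I'll include that shift and raise the screen along the arc.

Call:
drive_tool(increments=[{"tx": 0.001, "ty": -0.003, "tz": 0.002, "turn": 0, "jaw": 0}, {"tx": 0.0002, "ty": -0.0005, "tz": 0.0124, "turn": 0, "jaw": 0}, {"tx": 0.0004, "ty": -0.0012, "tz": 0.0144, "turn": 0, "jaw": 0}, {"tx": 0.0006, "ty": -0.0019, "tz": 0.0143, "turn": 0, "jaw": 0}, {"tx": 0.0008, "ty": -0.0025, "tz": 0.0142, "turn": 0, "jaw": 0}, {"tx": 0.001, "ty": -0.0032, "tz": 0.0141, "turn": 0, "jaw": 0}, {"tx": 0.0012, "ty": -0.0039, "tz": 0.0139, "turn": 0, "jaw": 0}, {"tx": 0, "ty": 0, "tz": 0, "turn": 0, "jaw": 0}])

```text
time: 29.0
position: [0.5484, 0.0139, 0.132]
ee_rot: [[0.002, -0.293, 0.956], [-0.0, 0.956, 0.293], [-1.0, -0.001, 0.002]]
wrist_force: [1.8, 0.6, -2.8]
finger_gap: 0.099
```

```bash
python3 look.py 230 180 v3
```

```text
29.05 [0.5483 0.0142 0.1306] [ 2.89308531  0.08026902 -4.04298429] [ 0.05871813 -0.71130754  0.04684367] 0.09593868544673684
```

View pics/v3.png

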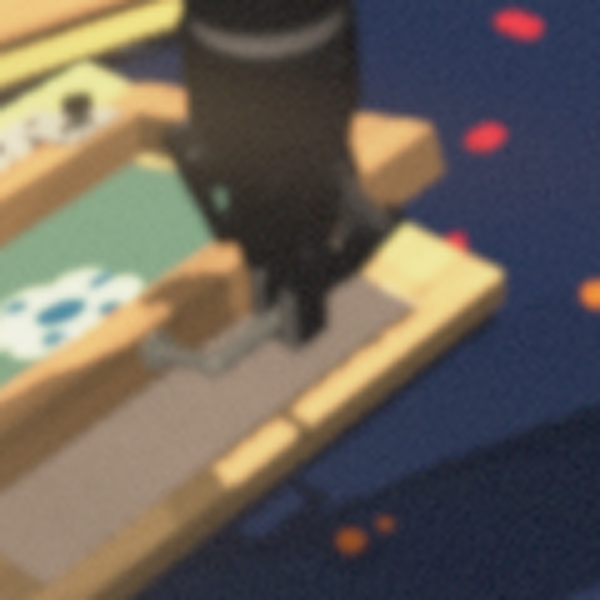

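Rising and held. Continuing.

Call:
drive_tool(increments=[{"tx": 0.0014, "ty": -0.0045, "tz": 0.0137, "turn": 0, "jaw": 0}, {"tx": 0.0016, "ty": -0.0052, "tz": 0.0134, "turn": 0, "jaw": 0}, {"tx": 0.0018, "ty": -0.0058, "tz": 0.0131, "turn": 0, "jaw": 0}, {"tx": 0.002, "ty": -0.0064, "tz": 0.0128, "turn": 0, "jaw": 0}, {"tx": 0.0022, "ty": -0.007, "tz": 0.0124, "turn": 0, "jaw": 0}, {"tx": 0.0024, "ty": -0.0076, "tz": 0.0121, "turn": 0, "jaw": 0}, {"tx": 0.0025, "ty": -0.0082, "tz": 0.0116, "turn": 0, "jaw": 0}, {"tx": 0.0027, "ty": -0.0087, "tz": 0.0112, "turn": 0, "jaw": 0}, {"tx": 0.0029, "ty": -0.0092, "tz": 0.0107, "turn": 0, "jaw": 0}, {"tx": 0.003, "ty": -0.0097, "tz": 0.0102, "turn": 0, "jaw": 0}, {"tx": 0, "ty": 0, "tz": 0, "turn": 0, "jaw": 0}])

```text
time: 30.15
position: [0.5704, -0.0564, 0.2529]
ee_rot: [[0.002, -0.294, 0.956], [0.005, 0.956, 0.294], [-1.0, 0.004, 0.003]]
wrist_force: [0.2, 7.0, 3.7]
finger_gap: 0.099
```

```bash
python3 look.py 210 160 v4
```

```text
30.2 [ 0.5702 -0.0557  0.2522] [0.8897029  7.37207306 2.06821125] [ 1.75951263 -0.16805366  0.05772041] 0.09534795980586179
```

View pics/v4.png

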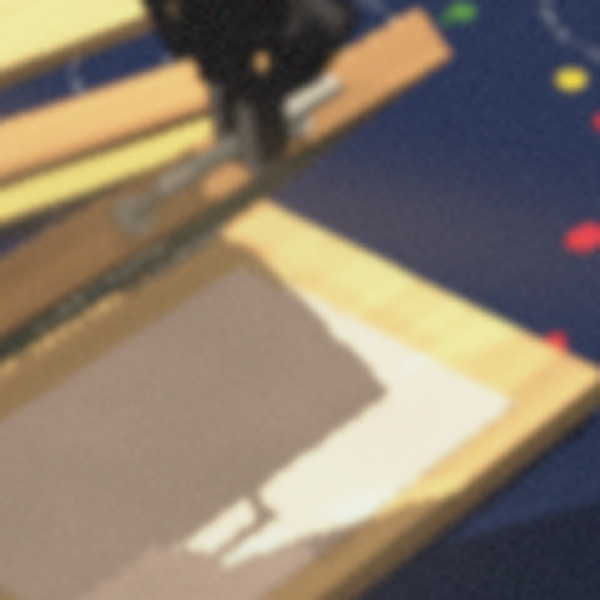

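Call:
drive_tool(increments=[{"tx": 0.0027, "ty": -0.0092, "tz": 0.0107, "turn": 0, "jaw": 0}, {"tx": 0.0033, "ty": -0.0102, "tz": 0.0097, "turn": 0, "jaw": 0}, {"tx": 0.0034, "ty": -0.0111, "tz": 0.0086, "turn": 0, "jaw": 0}, {"tx": 0.0036, "ty": -0.0115, "tz": 0.008, "turn": 0, "jaw": 0}, {"tx": 0.0037, "ty": -0.0119, "tz": 0.0074, "turn": 0, "jaw": 0}, {"tx": 0.0038, "ty": -0.0122, "tz": 0.0068, "turn": 0, "jaw": 0}, {"tx": 0.0039, "ty": -0.0125, "tz": 0.0061, "turn": 0, "jaw": 0}, {"tx": 0.004, "ty": -0.0128, "tz": 0.0055, "turn": 0, "jaw": 0}, {"tx": 0.004, "ty": -0.013, "tz": 0.0048, "turn": 0, "jaw": 0}, {"tx": 0.0041, "ty": -0.0132, "tz": 0.0041, "turn": 0, "jaw": 0}, {"tx": 0, "ty": 0, "tz": 0, "turn": 0, "jaw": 0}])

```text
time: 31.3
position: [0.6076, -0.1754, 0.3251]
ee_rot: [[0.005, -0.293, 0.956], [0.001, 0.956, 0.293], [-1.0, -0.001, 0.005]]
wrist_force: [2.6, 3.8, 6.5]
finger_gap: 0.096
```

```bash
python3 look.py 180 130 v5
```

```text
31.35 [ 0.6074 -0.1748  0.3249] [1.60295127 4.17071491 6.87579502] [ 0.96683223 -0.47695522  0.11013862] 0.09425174953570009
```

View pics/v5.png

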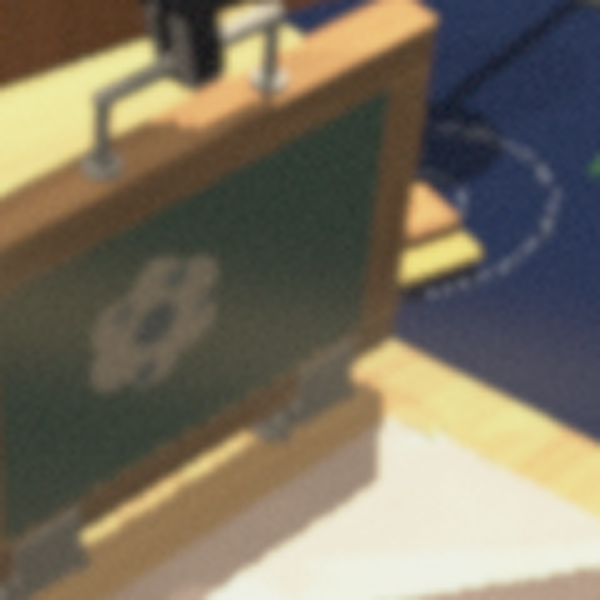

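About 1.29 rad from the TCP geometry. Now the last part, slowly.

Call:
drive_tool(increments=[{"tx": 0.0042, "ty": -0.0134, "tz": 0.0044, "turn": 0, "jaw": 0}, {"tx": 0.0042, "ty": -0.0134, "tz": 0.0027, "turn": 0, "jaw": 0}, {"tx": 0.0042, "ty": -0.0136, "tz": 0.002, "turn": 0, "jaw": 0}, {"tx": 0.0035, "ty": -0.0115, "tz": 0.0012, "turn": 0, "jaw": 0}, {"tx": 0.0028, "ty": -0.009, "tz": 0.0005, "turn": 0, "jaw": 0}, {"tx": 0.0015, "ty": -0.005, "tz": 0.0002, "turn": 0, "jaw": 0}, {"tx": 0.0008, "ty": -0.0025, "tz": 0, "turn": 0, "jaw": 0}, {"tx": 0, "ty": 0, "tz": 0, "turn": 0, "jaw": 0}, {"tx": 0, "ty": 0, "tz": 0, "turn": 0, "jaw": 0}, {"tx": 0, "ty": 0, "tz": 0, "turn": 0, "jaw": 0}])

```text
time: 32.35
position: [0.6287, -0.243, 0.3346]
ee_rot: [[0.003, -0.294, 0.956], [0.0, 0.956, 0.294], [-1.0, -0.001, 0.003]]
wrist_force: [4.6, 2.5, 4.8]
finger_gap: 0.092
```

```bash
python3 - <<'E'
from h import *
import pickle
s=state();print(s['time'],s['position'],s['wrist_force'],s['moment'],s['ee_rot'])
th,o=pickle.load(open('press.pkl','rb'));ux=np.array([np.cos(th),np.sin(th)])
x=(np.array(s['position'])[:2]-o)@ux-.135;print('ux rel pin',x,'theta',np.arccos(-(x-.003)/.29))
S=get_image('scene');T=get_image('top');pickle.dump((S,T),open('g5.pkl','wb'))
crop(S,140,90,160,140,4.2,'pics/w1.png');crop(T,360,110,150,150,4,'pics/w1t.png')
E
```

```text
32.35 [ 0.6287318 -0.2430422  0.3346084] [4.64773669 2.52040654 4.77958628] [ 0.58926771 -0.87867157  0.03196823] [[ 3.33845609e-03 -2.94488859e-01  9.55649081e-01]
 [ 3.97217560e-04  9.55654722e-01  2.94489209e-01]
 [-9.99994348e-01 -6.03538698e-04  3.30738748e-03]]
ux rel pin -0.0037587542307153943 theta 1.5474881673423388
```

View pics/w1.png

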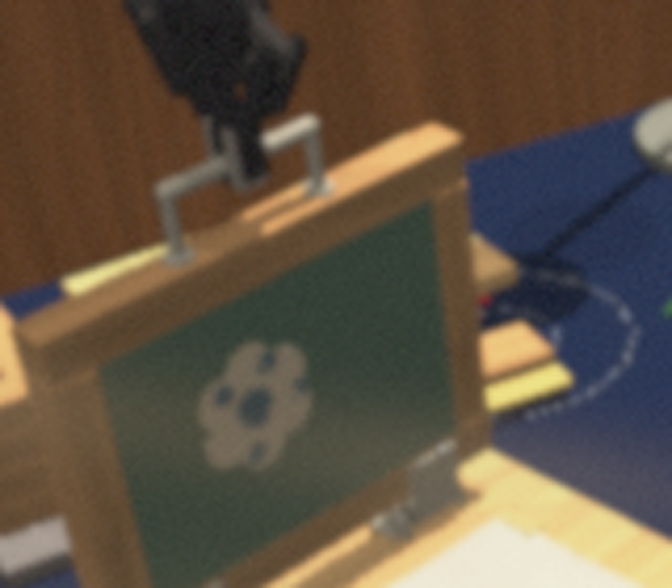

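View pics/w1t.png

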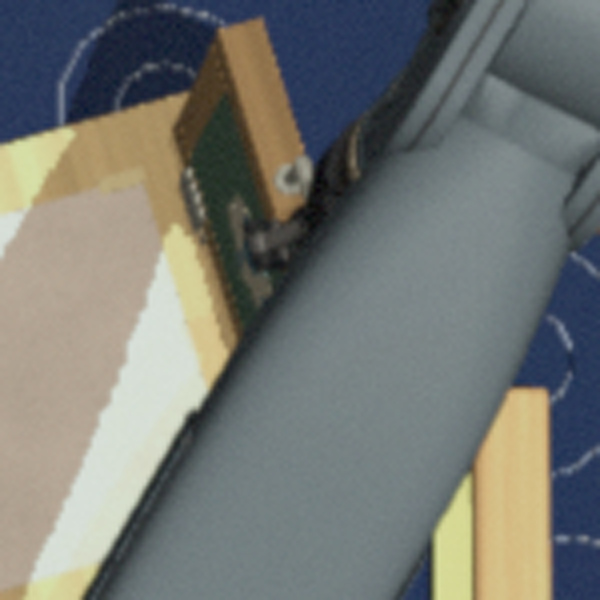

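```bash
python3 - <<'E'
from h import *
import pickle
S,T=pickle.load(open('g5.pkl','rb'))
th,o=pickle.load(open('press.pkl','rb'));R=np.array([[np.cos(th),-np.sin(th)],[np.sin(th),np.cos(th)]])
q=lambda x,y:(np.array([x,y])/4+[360,110]-.4)
r=lambda x,y:(np.array([x,y])/4.2+[140,90]-.4)
for g,p,zo in [(T,q(219,34),-.011),(T,q(267,18),.017),(S,r(22,338),-.011),(S,r(465,143),None),(S,r(468,180),None)]:
    w=plane(g,*p,.294);l=R.T@(w[:2]-o);
    print(l.round(4), None if zo is None else np.arccos((.135+zo-l[0])/.25))
E
```

```text
[0.1155 0.1471] 1.5367515870673252
[0.146  0.1484] 1.5469940236163322
[0.1299 0.1519] 1.5943333787551004
[ 0.1109 -0.1436] None
[ 0.0748 -0.1118] None
```

```bash
python3 - <<'E'
from h import *
import pickle
S,T=pickle.load(open('g5.pkl','rb'))
th,o=pickle.load(open('press.pkl','rb'));R=np.array([[np.cos(th),-np.sin(th)],[np.sin(th),np.cos(th)]])
def own(x,y,z,t):
    px=.135+x*np.cos(t)+z*np.sin(t);pz=.044-x*np.sin(t)+z*np.cos(t);return np.r_[R@[px,y]+o,pz]
for t in(1.50,1.545,1.59):
    print(t,[tuple(np.round((np.array(proj(S,own(x,y,z,t)))-[140,90]+.4)*4.2)) for x,y,z in[(-.25,.15,-.011),(-.25,.15,.017),(-.25,-.15,-.011),(-.25,-.15,.017)]],
     [tuple(np.round((np.array(proj(T,own(x,y,z,t)))-[360,110]+.4)*4)) for x,y,z in[(-.25,.15,-.011),(-.25,.15,.017)]])
E
```

```text
1.5 [(np.float64(53.0), np.float64(354.0)), (np.float64(20.0), np.float64(333.0)), (np.float64(478.0), np.float64(143.0)), (np.float64(446.0), np.float64(128.0))] [(np.float64(203.0), np.float64(34.0)), (np.float64(248.0), np.float64(21.0))]
1.545 [(np.float64(39.0), np.float64(345.0)), (np.float64(8.0), np.float64(326.0)), (np.float64(465.0), np.float64(137.0)), (np.float64(433.0), np.float64(123.0))] [(np.float64(221.0), np.float64(29.0)), (np.float64(266.0), np.float64(16.0))]
1.59 [(np.float64(26.0), np.float64(337.0)), (np.float64(-4.0), np.float64(320.0)), (np.float64(452.0), np.float64(131.0)), (np.float64(421.0), np.float64(119.0))] [(np.float64(239.0), np.float64(23.0)), (np.float64(283.0), np.float64(11.0))]
```

Top-view rail corners give 1.537 and 1.547 rad, and TCP geometry gives 1.547, against the 1.545 target. The scene corners agree at about 1.54. I'll settle, do a final check of the bottle and stillness, then hand in.

Call:
drive_tool(increments=[{"tx": 0, "ty": 0, "tz": 0, "turn": 0, "jaw": 0}, {"tx": 0, "ty": 0, "tz": 0, "turn": 0, "jaw": 0}, {"tx": 0, "ty": 0, "tz": 0, "turn": 0, "jaw": 0}, {"tx": 0, "ty": 0, "tz": 0, "turn": 0, "jaw": 0}, {"tx": 0, "ty": 0, "tz": 0, "turn": 0, "jaw": 0}, {"tx": 0, "ty": 0, "tz": 0, "turn": 0, "jaw": 0}, {"tx": 0, "ty": 0, "tz": 0, "turn": 0, "jaw": 0}, {"tx": 0, "ty": 0, "tz": 0, "turn": 0, "jaw": 0}])

```text
time: 33.25
position: [0.6287, -0.2429, 0.3346]
ee_rot: [[0.003, -0.295, 0.956], [0.0, 0.956, 0.295], [-1.0, -0.001, 0.003]]
wrist_force: [5.3, 3.0, 4.9]
finger_gap: 0.095
```

```bash
python3 - <<'E'
from h import *
s=state();print(s['time'],s['position'],s['wrist_force'],np.abs(s['qd']).max())
S=get_image('scene');cv2.imwrite('pics/fin.png',S['color'][:,:,::-1])
E
```

```text
33.25 [ 0.6287226  -0.24294513  0.33460086] [5.32530198 3.0060354  4.91400205] 0.002300240947752968
```

View pics/fin.png

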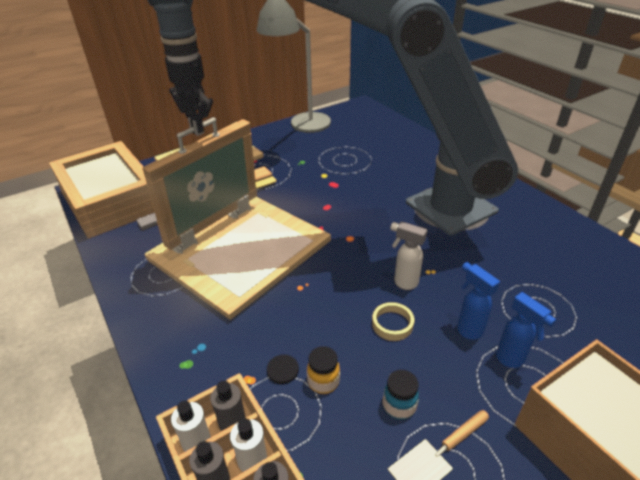

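The picture shows the screen upright at (205,185) with the handle held, and the bottle standing at (408,258). The jars, tape and lid are where they began.

```bash
python3 -c "
from plant import job_done
print(job_done())"
```

```text
the job is handed in; nothing more can be done
None
```

The job is handed in at about 33 s, with every step done in order, but I dropped the spray bottle once along the way.

- **Spraying:** I tipped the bottle about 78° by pivoting its base edge on the table. The nozzle was held about 13 cm from the flower for about 2.9 s, aimed within a few mm of the middle. The beam was therefore about 12° off straight down.
- **Bottle:** Gripped normally, it would not turn back upright. While I was loosening the grip it slipped out and dropped about 10 cm onto clear table, nozzle down. I picked it up by a corner of the head, swung it upright and set it down. It was still standing, clear of the press, in the last picture.
- **Screen:** The arm's position puts it at 1.547 rad and the camera at 1.537 to 1.547 rad, against the 1.545 rad balance point. The handle is still gripped at 45 N, with the joints practically at rest and a wrist force of about 8 N.
- **Other things:** In the last picture the jars, lid, tape and look-alikes sit where they started. The squeegee was partly hidden behind the raised screen, and I did not measure any of these positions again.
- **Disagreements:** The handle bar gripped about 3 mm from where the camera fit placed it, within what the screen angle can absorb. One hard-to-see corner in the scene camera view read 1.59 rad, but the clearer corners agreed with about 1.54. Setting the bottle down briefly pressed with about 35 N through the bottle onto the table, which I backed off.

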